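# Fish a biscuit cutter out of the gap between two kitchen bins

### The job

A small turquoise biscuit cutter has dropped into the narrow gap between the white and the blue bin: take the hook rod from its rest and draw the cutter out with it, until it lies on the open counter clear of the overhanging chopping board. Lay the hook rod down on the counter or back on its rest, then stand the cutter upright in the tray's empty place (the one with the white spot), and leave the other two cutters where they are.

Things in the scene. Friction and masses are not known exactly. Their poses are not given: they have to be found in the camera images.
- bins: Two fixed bins, white (robot's side) and blue, each 120 wide x 260 long x 210 high, side by side with a gap 48 wide between them. Origin on the counter at the centre of the gap's open mouth; +y runs straight into the gap, x across it, z up. The gap's floor is the counter; a panel closes its far end at y = 250. Its top is open except under the chopping board.
- board_edge (a point): Middle of the lower front edge of a fixed chopping board (270 wide, 140 long, 18 thick) lying across both bins: it reaches from 90 out in front of the mouth (this edge) to 50 inside; underside 210 above the counter. The rod's handle must go in under it, so grip the rod with the gripper leaning back out of the gap, about 40 degrees from vertical; an upright gripper strikes the board.
- cutter_center (a point): The dropped cutter: an open turquoise ring standing upright, 36 outside diameter, 29.6 inside, 26 high, 50 g. Point at its centre, half-way up; z is its axis. It starts 160 to 190 inside the gap's mouth.
- hook_handle (a point): Handle of the loose hook rod (100 g). Point at the centre of the wooden handle, which is a bar 18 wide (x), 56 long (y), 22 high (z). From it a straight steel shank 8 thick runs along +y; 235 from this point it bends straight down (-z), the hook reaching 36 below the shank's centre line. Balance point about 95 along +y. At the start it lies level, hook down, this point 55 above the counter.
- hook_tip (a point): Lowest point of the hook at the rod's end: 235 along +y and 36 below (-z) from the handle's centre; the hook is 8 thick.
- hook_rest: Fixed wooden rest of the hook rod. Origin on the counter, below the handle; +y is the rod's direction as it lies. Two notched posts at y = 50 and y = 170 carry the shank's centre line 55 above the counter; notches 14 wide, open upwards, cheeks up to 71 high. Foot plate 60 wide, from y = 25 to 195, 6 high.
- tray: Fixed low wooden tray 70 (x) x 197 (y) x 12 high, floor about 5 above the counter, two dividers making three places in a row along y, about 62 x 60 each. Origin under its centre.
- spot_center (a point): Flat white spot, 40 across, on the tray's floor in the middle of the empty place; 5 above the counter.
- cutter_big_center (a point): Other turquoise cutter standing in the tray, 44 across, 30 high. Point at its centre.
- cutter_small_center (a point): Other turquoise cutter standing in the tray, 28 across, 22 high. Point at its centre.

How it is judged (in metres and radians):
On the way, in this order (a step that is already met when the one before it is completed fails the run):
1. the hook's tip is lowered at the cutter, in it or right behind it, in the gap (horizontal distance between hook_tip and cutter_center below 0.035 m and height (world z) of hook_tip below 0.02 m and y of cutter_center in the frame of bins above 0.1 m), for 0.05 s.
2. the cutter is out on the counter, its centre clear of the chopping board's front edge (y of cutter_center in the frame of bins below -0.09 m and height (world z) of cutter_center below 0.03 m), for 0.1 s.
At the end, for the whole second after the job is handed in: The cutter stands upright (within 0.15 rad, either end up) on the tray floor, its centre within 24 mm of the white spot's; the hook rod lies still on the counter or its rest (handle centre below 75 mm); the other two cutters are within 30 mm of their start (horizontal distance between cutter_center and spot_center below 0.024 m and height (world z) of cutter_center below 0.024 m and angle between cutter_center's own z axis and vertical below 0.15 rad and distance of each of cutter_big_center, cutter_small_center from where it was at the start of the episode below 0.03 m and height (world z) of hook_handle between 0 and 0.075 m and linear speed of each of cutter, hook below 0.02 m/s); the robot touches nothing.
It fails at once if the gripper takes hold of the cutter while it is still in the gap (contact force between the fingers and cutter above 0.5 N and y of cutter_center in the frame of bins above 0 m).
It fails at once if one of the other two cutters is moved more than 50 mm away (distance of any of cutter_big_center, cutter_small_center from where it was at the start of the episode above 0.05 m).
It also fails if it takes over 67 s, if anything falls off the work surface, if the arm or the gripper's body presses on something with over 40 N, if the wrist force passes 120 N, or if a joint passes its speed limit or range.

### The arm

A 7-joint arm with a two-finger parallel gripper is mounted at the origin on the work surface. World frame = base frame: x ahead of the robot, y to its left, z up, the work surface at z = 0. Lengths are in mm, angles in rad, forces in N, time in s.
With the tool pointing down it reaches from about 400 to 875 mm from the base axis. Payload 4.4 kg.
Tool frame: the origin (TCP) lies where the fingers leave the gripper's body, on its centre line; the fingertips stand 73 mm ahead of it and the grasp point (between the pads) lies 54 mm ahead of it; z points along the fingers, y is the line along which they close (so a half turn about z gives the same grasp; the last joint's range is limited). The gripper opens to 85 mm and grips with 20 to 120 N. Pads are 22 mm wide; open, the fingers measure 114 mm over their backs; the gripper's body (76 mm by 85 mm) begins 54 mm behind the grasp point. The pads swing forward as they close: fully open they stand 13 mm farther back than shut.
Start: joints at [-1.193, 0.628, 0.038, 1.517, -0.027, 0.996, -0.02], TCP at [279.075, 587.055, 303.913] pointing down, gripper open.
Joint ranges: [-3.06, 3.06], [-0.37, 2.12], [-1.25, 1.32], [0.18, 2.47], [-1.1, 4.24], [0.23, 1.98], [-2.94, 2.94]. Speed limits (rad/s): [2.57, 2.57, 3.14, 3.14, 3.14, 3.14, 3.14].

### API

Orientations are given as [roll, pitch, yaw] about the fixed x, y, z axes, in that order (R = Rz(yaw) Ry(pitch) Rx(roll)).
In Python, from cell import ctrl gives the robot as it stands.
- The arm moves only by the tool send_rows, never from a script. Its argument "rows" is a list that holds one entry, the list of rows, each a list of 6 numbers: the shift along the tool's x, y, z in cm, then the turn, a rotation vector about the tool's x, y, z in rad. In form: [[[tx, ty, tz, wx, wy, wz], ...]]. A call has 1 to 10 rows; each row is the pose to reach, as a shift and turn from the pose commanded when the call began, along the tool's axes at that moment; what a row does not reach only later rows make up. A row lasts 1/10 s, in which the tool goes at most 50 mm and 8.59 degrees, less where a joint would pass 70% of its speed; a pose out of reach is approached as far as the arm can. A call with a gripper value outside its range is refused whole. "grip" is the closure in counts, from 0 (fully open) to 255 (shut), set as the call begins (left out, the last holds). The fingers move at their own pace and stop on an object; the grip force is fixed at half the most. Time passes only in rows, so rows that repeat a pose let the fingers close. It gives the time, the measured TCP pose, the force, the opening and the grip force at its end, in the units of the state.
- ctrl.read_state(): the state, without advancing time (a new reading comes with each control period).
- ctrl.get_image(name): name is "scene" or "top" or "wrist"; returns a dict with "pixels" (400x640x3 uint8, red, green, blue), "fx", "fy", "cx", "cy" (pixels), "extrinsics" (4x4, takes a point from camera to world coordinates); the wrist camera has in their place "mount" (4x4, takes a point from camera to tool coordinates, whose origin is the TCP and whose axes are the flange's). Camera axes: x right, y up, looking along -z (the intrinsics and any distortion apply to the point x, -y, -z); pixel columns grow to the right and rows downward; lengths in mm; the calibration is good to about 2 mm. The wrist camera is an equidistant fisheye: a pixel r from the principal point sees the ray r / f radians off the axis. A picture is of the moment at which its call begins: read the wrist's pose just before it. There is no depth.
- ctrl.finish_job(): hands the job in; it is judged then, once.
The state is a dict: "clock": time; "qpos": joint angles; "qd": joint speeds; "tau": joint torques, N m; "eef_pos": TCP position; "tool_rot": TCP orientation; "force": force on the tool from outside, world axes, zero at the start; "torque": the same for the moment, N m; "width": finger opening in mm; "gripper_force": force on a finger pad.
Only numpy, scipy, OpenCV 4.12 (cv2) and the standard library are available. Lean on these libraries where they do the work, as an engineer would, in place of code of your own. Each camera call takes 0.05 s, during which the arm holds its last target. There are 200 camera calls.

## Working session

There is one attempt and no reset: what is moved stays moved. The work goes in short steps, Python scripts to look and compute and a tool call to move; the robot and the scene stay as the last step left them, time stands still between calls to the robot, and variables do not carry over. Pictures are saved under pics/ and viewed, at most 10 in all, crops included, and the job is handed in when it is done.

Besides the shell and the picture viewer there is one more tool, called after "Call:" in YAML: its name, and indented under it one key for each argument. send_rows: Moves the arm, as the interface text tells. Its arguments: {"type":"object","properties":{"rows":{"type":"array","items":{"type":"array","items":{"type":"array","items":{"type":"number"}}}},"grip":{"type":"number"}},"required":["rows"]}

```bash
mkdir -p pics; ls; cat > h.py <<'E'
import numpy as np, cv2
from cell import ctrl
from scipy.spatial.transform import Rotation as R
def grab(n):
    s=ctrl.read_state(); im=ctrl.get_image(n)
    cv2.imwrite(f'pics/{n}_{s["clock"]:.2f}.png',im['pixels'][:,:,::-1]); return s,im
def ray(im,u,v):
    E=np.array(im['extrinsics']); d=np.array([(u-im['cx'])/im['fx'],-(v-im['cy'])/im['fy'],-1.])
    return E[:3,3],E[:3,:3]@d
def onz(im,u,v,z):
    o,d=ray(im,u,v); return o+d*(z-o[2])/d[2]
def tri(a,ua,b,ub):
    A=np.zeros((3,3));y=np.zeros(3)
    for im,p in((a,ua),(b,ub)):
        o,d=ray(im,*p); d=d/np.linalg.norm(d); P=np.eye(3)-np.outer(d,d); A+=P;y+=P@o
    return np.linalg.solve(A,y)
def proj(im,p):
    E=np.linalg.inv(np.array(im['extrinsics'])); c=E[:3,:3]@p+E[:3,3]
    return im['cx']-im['fx']*c[0]/c[2], im['cy']+im['fy']*c[1]/c[2]
E
python3 - <<'E'
from h import *
for n in('scene','top'):
    s,im=grab(n); print(n,im['fx'],im['cx'],im['cy'],np.round(im['extrinsics'],3).tolist())
    a=im['pixels']; cv2.imwrite(f'pics/{n}0.png',a[:,:,::-1])
print(s)
E
```

```text
pics
scene 369.57747866017183 321.4711974092497 204.95198887306398 [[0.5, -0.492, 0.713, 1149.823], [0.866, 0.289, -0.408, -347.083], [-0.005, 0.821, 0.57, 646.788], [0.0, 0.0, 0.0, 1.0]]
top 500.14911161558456 310.90637977366106 205.69592050587283 [[0.014, 0.999, -0.047, 494.707], [-1.0, 0.014, -0.01, 2.337], [-0.009, 0.047, 0.999, 1305.097], [0.0, 0.0, 0.0, 1.0]]
{'clock': 0.05, 'qpos': array([-1.19278893,  0.62932703,  0.03845111,  1.51833053, -0.0269878 ,
        0.99634461, -0.02003048]), 'qd': array([ 0.0001495 , -0.00229607,  0.00026792,  0.00096102,  0.00104217,
       -0.00061185,  0.00089687]), 'tau': array([ 2.48085038e-03, -5.65064836e+01,  1.23179030e+00, -1.94196868e+01,
        1.12664330e-02,  5.39482557e-03, -1.11743216e-05]), 'eef_pos': array([278.86979275, 586.60576824, 303.01351719]), 'tool_rot': array([-3.13970180e+00,  3.91804347e-05,  2.69775490e+00]), 'force': array([0.04164133, 0.16571926, 0.73920664]), 'torque': array([ 0.02116549,  0.03522171, -0.03243412]), 'gripper_force': 0.0, 'width': 85.22224223114937}
```

View pics/top0.png

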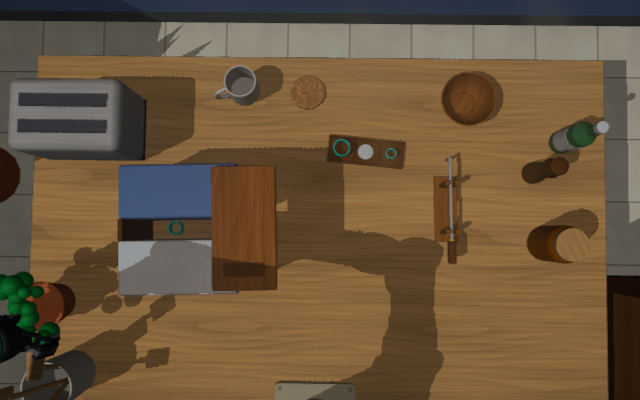

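View pics/scene0.png

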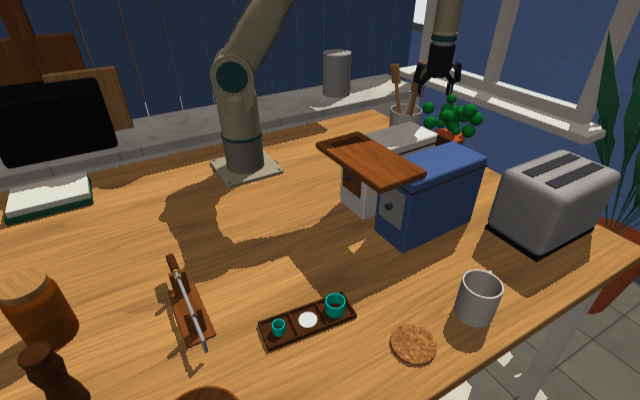

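The top view shows the gap running to world +y with the cutter at about (177,228). The board's front edge is at column ~277. The rod's handle is at (452,250) and its hook at (450,157). The white spot is at (365,152). The scene view agrees.

```bash
python3 - <<'E'
from h import *
s,T=grab('top'); _,S=grab('scene')
def blobs(im,lo,hi,mn):
    h=cv2.cvtColor(im['pixels'],cv2.COLOR_RGB2HSV); m=cv2.inRange(h,lo,hi)
    c=cv2.findContours(m,cv2.RETR_EXTERNAL,cv2.CHAIN_APPROX_NONE)[0]
    return [(cv2.contourArea(k),cv2.boundingRect(k),cv2.minAreaRect(k)) for k in c if cv2.contourArea(k)>mn]
for nm,im in(('T',T),('S',S)):
    print(nm,'turq',[(a,b) for a,b,r in blobs(im,(80,100,60),(95,255,255),20)])
print('blue',blobs(T,(105,90,60),(125,255,255),1500))
h=cv2.cvtColor(T['pixels'],cv2.COLOR_RGB2HSV)
w=blobs(T,(0,0,140),(180,60,255),80); print('white',w)
for x in w:
    if 340<x[1][0]<380: print('spot',onz(T,*x[2][0],5))
# bin tops rows: print column profile at x=160
print(T['pixels'][155:300:1,150].tolist()[:0])
for r in (210,215,217,219,221,223,236,238,240,242,244): print(r,T['pixels'][r,140],T['pixels'][r,200])
print('shank'); 
for r in range(150,270,6): print(r,[tuple(p) for p in T['pixels'][r,444:459]].__str__().replace('np.uint8','') if r in(160,) else np.round(T['pixels'][r,440:464].astype(int).sum(1)).tolist())
E
python3 -c "
import cv2
a=cv2.imread('pics/top0.png');s=cv2.imread('pics/scene0.png')
import numpy as np
o=np.hstack([cv2.resize(a[145:305,105:290],None,fx=2.2,fy=3,interpolation=2),cv2.resize(a[145:275,420:480],(360,480),interpolation=2)])
cv2.imwrite('pics/crop1.png',o);print(o.shape)"
```

```text
T turq [(215.5, (333, 139, 17, 18))]
S turq [(184.0, (272, 318, 14, 19)), (405.5, (325, 293, 21, 25))]
blue [(4708.5, (119, 164, 102, 55), ((169.52926635742188, 190.9056396484375), (53.15513229370117, 102.04035949707031), 88.80650329589844)), (1631.0, (122, 0, 222, 12), ((232.5, 5.5), (11.0, 221.0), 90.0))]
white [(630.0, (118, 242, 38, 29), ((136.5, 256.0), (28.0, 37.0), 90.0)), (141.5, (630, 203, 10, 19), ((634.5, 212.0), (18.0, 9.0), 90.0)), (128.5, (359, 145, 13, 14), ((365.0, 151.5), (13.0, 12.0), 90.0)), (591.5, (628, 141, 12, 60), ((633.5, 170.5), (59.0, 11.0), 90.0)), (319.5, (628, 102, 12, 37), ((633.5, 120.0), (36.0, 11.0), 90.0)), (1192.0, (537, 31, 60, 29), ((566.4999389648438, 45.0), (58.99999237060547, 27.999996185302734), -0.0)), (911.5, (599, 27, 41, 50), ((616.445068359375, 54.890480041503906), (54.87361526489258, 33.744991302490234), 70.46334838867188)), (1451.0, (475, 26, 59, 33), ((504.0, 42.0), (32.0, 58.0), 90.0)), (1724.0, (413, 26, 59, 33), ((442.0, 42.0), (32.0, 58.0), 90.0)), (1528.0, (351, 25, 59, 33), ((380.0, 41.0), (32.0, 58.0), 90.0)), (1745.0, (289, 25
[... 2416 characters left out ...]
, 335, 233, 182, 187, 172, 158, 176, 182, 180, 179, 177, 178]
240 [200, 195, 190, 184, 199, 208, 207, 201, 195, 239, 286, 307, 309, 277, 197, 144, 140, 148, 175, 187, 188, 188, 186, 185]
246 [195, 195, 269, 310, 311, 309, 311, 234, 123, 126, 151, 155, 151, 149, 149, 137, 175, 201, 200, 200, 201, 197, 199, 198]
252 [198, 199, 200, 275, 314, 315, 314, 230, 115, 123, 143, 155, 149, 148, 146, 134, 172, 198, 195, 195, 195, 195, 194, 197]
258 [204, 271, 318, 323, 325, 321, 320, 259, 150, 119, 144, 151, 154, 150, 147, 137, 208, 291, 322, 322, 320, 321, 320, 319]
264 [304, 303, 304, 299, 303, 301, 299, 300, 290, 287, 280, 276, 278, 276, 275, 278, 289, 298, 299, 300, 298, 296, 297, 297]
(480, 767, 3)
```

View pics/crop1.png

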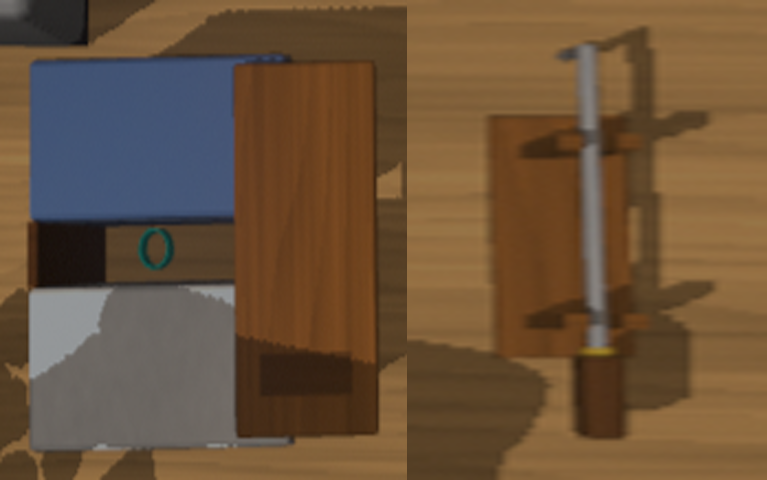

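The crop gives the board's corners, the gap's edges at rows ~218 and ~241, the handle ends at (452.2,263.4) and (451.7,239.8), and the rod's far end at (450,156.4).

```bash
python3 - <<'E'
from h import *
s,T=grab('top'); _,S=grab('scene')
for n,u,v,z in [('Bd far-blue',211.8,165.7,228),('Bd front-blue',274.5,165.7,228),('Bd front-wh',276.4,290,228),('Bd far-wh',212.3,290,228),
 ('blue edge L',120,219,210),('blue edge R',210,218.3,210),('white edge L',120,241,210),('white edge R',210,240,210),('blue corner',119,164.5,210),('white corner',118.5,294,210),
 ('h end',452.2,263.4,66),('h front',451.7,239.8,66),('tip',450.2,156,59),('sh1',450.2,165,59),('sh2',451.4,222,59)]:
    print(n,np.round(onz(T,u,v,z)[:2],1))
h=cv2.cvtColor(T['pixels'],cv2.COLOR_RGB2HSV); m=cv2.inRange(h,(75,80,40),(100,255,255))
c=cv2.findContours(m,cv2.RETR_EXTERNAL,cv2.CHAIN_APPROX_NONE)[0]
for k in c:
    x,y,w,hh=cv2.boundingRect(k)
    if w>6 and y>100: 
        p=(x+(w-1)/2,y+(hh-1)/2); print((x,y,w,hh),np.round(onz(T,*p,13),1))
E
```

```text
Bd far-blue [629.3 229.4]
Bd front-blue [631.   93.3]
Bd front-wh [363.8  84.6]
Bd far-wh [361.7 222. ]
blue edge L [511.3 432.5]
blue edge R [515.6 234.4]
white edge L [463.1 430.9]
white edge R [468.1 233.3]
blue corner [631.6 438.6]
white corner [347.7 430.5]
h end [ 415.6 -334.7]
h front [ 473.6 -333.4]
tip [ 682.4 -331.4]
sh1 [ 659.8 -331.4]
sh2 [ 517.6 -334.6]
(168, 221, 16, 14) [494.3 365.   13. ]
(385, 148, 12, 10) [ 696.5 -189.2   13. ]
(333, 139, 18, 18) [708. -62.  13.]
```

```bash
cat >> h.py <<'E'
def pose():
    s=ctrl.read_state(); return s,np.array(s['eef_pos']),R.from_euler('xyz',s['tool_rot']).as_matrix()
def grasp_R(yaw,tilt):
    """rod dir at yaw; tool z leans tilt from down toward rod dir; tool y = right of the rod"""
    d=np.array([np.cos(yaw),np.sin(yaw),0]); z=np.sin(tilt)*d-np.array([0,0,np.cos(tilt)])
    y=np.array([d[1],-d[0],0]); return np.c_[np.cross(y,z),y,z]
def rel(p,Rm,p0,R0):
    return np.round(np.r_[R0.T@(np.array(p)-p0)/10,R.from_matrix(R0.T@Rm).as_rotvec()],3).tolist()
def plan(wps):
    """wps: (tcp, R); each relative to the pose of the one before"""
    s,p,Rm=pose()
    for q,Q in wps:
        print(rel(q,Q,p,Rm)); p,Rm=np.array(q,float),Q
E
python3 - <<'E'
from h import *
s,p,R0=pose()
g=grasp_R(0.011,np.radians(42)); G=np.array([444,-334,55.])
via=np.array([500,200,420.]); 
print([rel([500,200,420],R0,p,R0)])
plan([([500,200,420],R0),([450,-200,330],grasp_R(0.011,0.1)),(G-54*g[:,2]-120*g[:,2],g),(G-54*g[:,2],g)])
E
```

```text
[[-36.573, -25.461, -11.626, 0.0, 0.0, 0.0]]
[-36.573, -25.461, -11.626, 0.0, 0.0, 0.0]
[-12.66, -38.266, 9.022, -0.135, 0.032, 2.684]
[-13.783, 13.393, 13.26, 0.0, 0.633, -0.0]
[0.0, 0.0, 12.0, 0.0, 0.0, 0.0]
```

Call:
send_rows:
  rows:
    - [[0,0,-5,0,0,0],[-2,-1.4,-9,0,0,0],[-6,-4.2,-11.6,0,0,0],[-36.6,-25.5,-11.6,0,0,0],[-36.6,-25.5,-11.6,0,0,0],[-36.6,-25.5,-11.6,0,0,0],[-36.6,-25.5,-11.6,0,0,0],[-36.6,-25.5,-11.6,0,0,0],[-36.6,-25.5,-11.6,0,0,0],[-36.6,-25.5,-11.6,0,0,0]]
  grip: 0

```text
clock: 1.3
eef_pos: [487.1, 221.6, 420.0]
tool_rot: [3.141, 0.0, 2.698]
force: [0.7, 0.5, 0.1]
width: 85.1
gripper_force: 0.0
```

```bash
python3 - <<'E'
from h import *
print(pose()[0]['qpos'])
g=grasp_R(0.011,np.radians(42)); G=np.array([444,-334,55.])
plan([([450,-200,330],grasp_R(0.011,0.1)),(G-54*g[:,2]-120*g[:,2],g),(G-54*g[:,2],g)])
E
```

```text
[-0.57675826  0.34770261  0.13720011  1.67395285 -0.0519034   1.12286183
  0.70189253]
[-14.746, -39.676, 8.982, -0.134, 0.03, 2.684]
[-13.783, 13.393, 13.26, 0.0, 0.633, -0.0]
[0.0, 0.0, 12.0, 0.0, 0.0, 0.0]
```

Call:
send_rows:
  rows:
    - [[-14.7,-39.7,9,-0.13,0.03,2.68],[-14.7,-39.7,9,-0.13,0.03,2.68],[-14.7,-39.7,9,-0.13,0.03,2.68],[-14.7,-39.7,9,-0.13,0.03,2.68],[-14.7,-39.7,9,-0.13,0.03,2.68],[-14.7,-39.7,9,-0.13,0.03,2.68],[-14.7,-39.7,9,-0.13,0.03,2.68],[-14.7,-39.7,9,-0.13,0.03,2.68],[-14.7,-39.7,9,-0.13,0.03,2.68],[-14.7,-39.7,9,-0.13,0.03,2.68]]

```text
clock: 2.3
eef_pos: [447.1, -203.6, 329.4]
tool_rot: [3.103, -0.053, 1.185]
force: [0.6, 1.4, 0.3]
width: 85.7
gripper_force: 0.0
```

```bash
python3 - <<'E'
from h import *
print(pose()[0]['qpos'])
g=grasp_R(0.011,np.radians(42)); G=np.array([444,-334,55.])
plan([(G-54*g[:,2]-120*g[:,2],g),(G-54*g[:,2],g)])
E
```

```text
[-0.00969447  0.40321844  0.57210082  1.95196974 -0.36642521  0.84745477
  0.37960076]
[-17.442, -6.648, 13.357, -0.424, 0.577, 1.114]
[0.0, 0.0, 12.0, 0.0, 0.0, 0.0]
```

Call:
send_rows:
  rows:
    - [[-17.4,-6.6,6,-0.42,0.58,1.11],[-17.4,-6.6,13.4,-0.42,0.58,1.11],[-17.4,-6.6,13.4,-0.42,0.58,1.11],[-17.4,-6.6,13.4,-0.42,0.58,1.11],[-17.4,-6.6,13.4,-0.42,0.58,1.11],[-17.4,-6.6,13.4,-0.42,0.58,1.11],[-17.4,-6.6,13.4,-0.42,0.58,1.11],[-17.4,-6.6,13.4,-0.42,0.58,1.11],[-17.4,-6.6,13.4,-0.42,0.58,1.11],[-17.4,-6.6,13.4,-0.42,0.58,1.11]]

```text
clock: 3.3
eef_pos: [326.4, -361.1, 210.4]
tool_rot: [-3.099, -0.669, 0.126]
force: [0.0, -0.0, -1.5]
width: 85.2
gripper_force: 0.0
```

```bash
python3 - <<'E'
from h import *
print(pose()[0]['qpos'])
g=grasp_R(0.011,np.radians(42)); G=np.array([444,-334,55.])
plan([(G-54*g[:,2]-120*g[:,2],g),(G-54*g[:,2],g)])
s,im=grab('wrist'); print(im['fx'],im['cx'],im['cy'],np.round(im['mount'],2).tolist())
cv2.imwrite('pics/w1.png',im['pixels'][:,:,::-1])
E
```

```text
[ 1.59942128  0.69984553 -0.70018416  2.24276263 -1.09928702  0.23292275
  0.71007109]
[-1.271, -2.445, 2.429, -0.116, 0.066, 0.086]
[0.0, 0.0, 12.0, 0.0, 0.0, 0.0]
309.70691628693146 319.1295472149075 199.04304223590572 [[-0.0, 0.96, 0.27, 67.55], [1.0, 0.0, 0.0, -0.02], [-0.0, 0.27, -0.96, -69.2], [0.0, 0.0, 0.0, 1.0]]
```

View pics/w1.png

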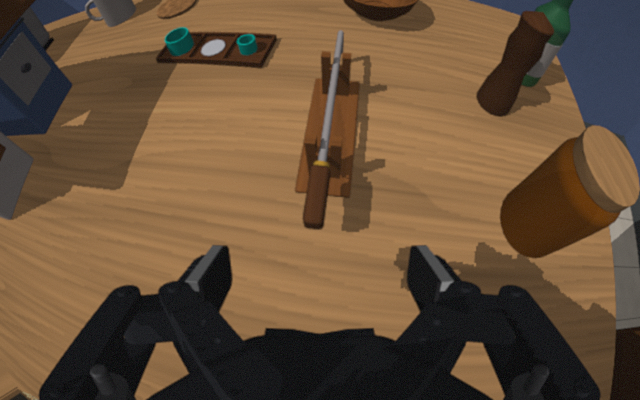

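The wrist view shows the rod ahead (handle at (315,205)), but joints 5 and 6 are at their limits. I'll fit a simple kinematic model to the recorded poses so I can choose a workable wrist branch.

```bash
cat > kin.py <<'E'
import numpy as np, itertools
from scipy.optimize import least_squares
from scipy.spatial.transform import Rotation as R
D=[([-1.19278893,.62932703,.03845111,1.51833053,-.0269878,.99634461,-.02003048],[278.87,586.606,303.01],[-3.1397,0,2.69775]),
([-.57675826,.34770261,.13720011,1.67395285,-.0519034,1.12286183,.70189253],[487.1,221.6,420],[3.141,0,2.698]),
([-.00969447,.40321844,.57210082,1.95196974,-.36642521,.84745477,.37960076],[447.1,-203.6,329.4],[3.103,-.053,1.185]),
([1.59942128,.69984553,-.70018416,2.24276263,-1.09928702,.23292275,.71007109],[326.4,-361.1,210.4],[-3.099,-.669,.126])]
rz=lambda a:R.from_euler('z',a).as_matrix(); ry=lambda a:R.from_euler('y',a).as_matrix()
def fk(q,P,S,c):
    h,L1,a1,L2,a2,a6,L3=P; p=np.zeros(3); M=np.eye(3)
    def t(v):
        nonlocal p; p=p+M@np.array(v,float)
    M=rz(S[0]*q[0]); t([0,0,h]); M=M@ry(S[1]*q[1])@rz(S[2]*q[2]); t([a1,0,L1])
    M=M@ry(S[3]*q[3])@rz(S[4]*q[4]); t([a2,0,L2]); M=M@ry(S[5]*q[5]); t([a6,0,0]); M=M@rz(S[6]*q[6]); t([0,0,L3])
    return p,M@rz(c)
E
python3 - <<'E'
from kin import *
best=[]
for S in itertools.product([1,-1],repeat=7):
    if S[0]!=-1 or S[1]!=1: continue
    for c in np.arange(4)*np.pi/2:
        e=sum(np.linalg.norm((R.from_matrix(fk(q,np.zeros(7),S,c)[1]).inv()*R.from_euler('xyz',o)).as_rotvec()) for q,_,o in D)
        best.append((e,S,c))
best.sort(key=lambda b:b[0]); print(best[:3])
e,S,c=best[0]
f=lambda P:np.concatenate([fk(q,P,S,c)[0]-np.array(p) for q,p,_ in D])
r=least_squares(f,[300,300,0,300,0,0,200]); print(np.round(r.x,1),np.round(r.fun,1))
E
```

```text
[(np.float64(0.0012506394080536959), (-1, 1, -1, 1, -1, 1, -1), np.float64(1.5707963267948966)), (np.float64(2.7399999865187525), (-1, 1, -1, 1, -1, 1, 1), np.float64(0.0)), (np.float64(2.89637968990312), (-1, 1, 1, 1, -1, 1, -1), np.float64(1.5707963267948966))]
[387.2 495.9   5.8 349.1 -10.6 -47.  294.7] [-27.4   3.4   5.5  -6.6  24.1  -4.7   8.2   1.4   0.4  -0.8   1.9  -1.2]
```

```bash
sed -i 's/M=M@ry(S\[3\]\*q\[3\])@rz(S\[4\]\*q\[4\]); t(\[a2,0,L2\])/M=M@ry(S[3]*q[3]); t([a2,0,L2]); M=M@rz(S[4]*q[4])/' kin.py
cat >> kin.py <<'E'
S=(-1,1,-1,1,-1,1,-1); C=np.pi/2
_r=least_squares(lambda P:np.concatenate([fk(q,P,S,C)[0]-np.array(p) for q,p,_ in D]),[267,293,50,342,-77,76,200]); P=_r.x
lo=np.array([-3.06,-.37,-1.25,.18,-1.1,.23,-2.94]); hi=np.array([3.06,2.12,1.32,2.47,4.24,1.98,2.94])
def ik(p,M,q0):
    def f(q):
        a,B=fk(q,P,S,C); return np.r_[(a-p)/100,R.from_matrix(B.T@M).as_rotvec(),0.01*(q-q0)]
    r=least_squares(f,np.clip(q0,lo+.02,hi-.02),bounds=(lo+.01,hi-.01)); return r.x,np.linalg.norm(r.fun[:6])
E
python3 - <<'E'
from kin import *
from kin import _r
print(np.round(P,1),np.round(_r.fun,1))
from h import grasp_R
rng=np.random.default_rng(0)
flip=np.diag([-1,-1,1.])
rb=np.pi/2+.026
for tilt in (30,36,40,45):
  g=grasp_R(.011,np.radians(tilt)); i=grasp_R(rb,np.radians(tilt))
  pg=np.array([444,-334,55])-54*g[:,2]
  d=np.array([-.026,1,0]); cut=np.array([494,365,0])
  pi=cut-235*d+[0,0,44]-54*i[:,2]; pe=pi-320*d
  for fl in (np.eye(3),flip):
    out=[]
    for k in range(25):
      q0=rng.uniform(lo,hi); q,e=ik(pg,g@fl,q0)
      if e>.01: continue
      qs=[q];es=[]
      # path: lift, swing to front of the mouth, insert
      for s in np.linspace(0,1,9)[1:]:
        yaw=.011+(rb-.011)*s; Rm=grasp_R(yaw,np.radians(tilt))
        x=(1-s)*(pg+[0,0,80])+s*(pe+[0,0,40]); q,e=ik(x,Rm@fl,q); qs.append(q);es.append(e)
      for s in np.linspace(0,1,6)[1:]:
        q,e=ik(pe+(pi-pe)*s+[0,0,35],i@fl,q); qs.append(q);es.append(e)
      q,e=ik(pi,i@fl,q);qs.append(q);es.append(e)
      out.append((max(es),np.abs(np.diff(qs,axis=0)).max(),np.round(qs[0],2).tolist(),np.round(qs[-1],2).tolist()))
    out.sort(key=lambda o:o[0]*5+o[1]); print(tilt,fl[0,0],len(out)); [print('  ',o) for o in out[:2]]
E
```

```text
[374.4 498.1   8.8 352.7  -2.3 -45.9 274.9] [-27.    4.4   3.6  -4.9  25.1  -5.6   8.4   2.8  -0.3  -2.5   3.6   2.3]
30 1.0 11
   (np.float64(0.0001890957112062898), np.float64(0.3914508657065705), [1.71, 1.43, -1.24, 2.13, 1.91, 0.75, -2.13], [0.78, 1.31, -1.06, 2.01, 1.1, 0.57, -0.81])
   (np.float64(0.00018960995715507946), np.float64(0.3924111599710356), [1.71, 1.43, -1.24, 2.13, 1.91, 0.75, -2.13], [0.78, 1.31, -1.06, 2.01, 1.1, 0.57, -0.81])
30 -1.0 11
   (np.float64(0.09874964166743393), np.float64(0.3921984784067085), [1.71, 1.43, -1.24, 2.13, 1.91, 0.75, 1.01], [0.79, 1.32, -1.08, 2.0, 1.12, 0.59, 2.32])
   (np.float64(0.09874964166744632), np.float64(0.3933916260201149), [1.71, 1.43, -1.24, 2.13, 1.91, 0.75, 1.01], [0.79, 1.32, -1.08, 2.0, 1.12, 0.59, 2.32])
36 1.0 16
   (np.float64(0.00022233001251067503), np.float64(0.4158088735373917), [1.77, 1.5, -1.24, 2.16, 2.04, 0.69, -2.16], [0.83, 1.35, -1.06, 2.0, 0.98, 0.52, -0.64])
   (np.float64(0.00022298098416143508), np.float64(0.41691168713912363), [1.77, 1.5, -1.24, 2.16, 2.04, 0.69, -2.16], [0.83, 1.35, -1.06, 2.0, 0.98,
[... 965 characters left out ...]
, 1.42, -1.1, 1.99, 0.96, 0.54, 2.56])
45 1.0 15
   (np.float64(0.0002725421921435077), np.float64(0.4764311665245675), [1.87, 1.63, -1.24, 2.18, 2.23, 0.62, -2.16], [0.91, 1.44, -1.08, 1.98, 0.81, 0.51, -0.4])
   (np.float64(0.00027254263275712666), np.float64(0.47643185046782177), [1.87, 1.63, -1.24, 2.18, 2.23, 0.62, -2.16], [0.91, 1.44, -1.08, 1.98, 0.81, 0.51, -0.4])
45 -1.0 7
   (np.float64(0.27504904509861916), np.float64(0.5813001969761853), [1.82, 1.51, -1.13, 2.16, 2.33, 0.49, 0.81], [0.92, 1.48, -1.12, 1.97, 0.88, 0.55, 2.68])
   (np.float64(0.27504904509889705), np.float64(0.6630134046460846), [1.76, 1.4, -1.03, 2.14, 2.5, 0.37, 0.57], [0.92, 1.48, -1.12, 1.97, 0.88, 0.55, 2.68])
```

```bash
cat > kin.py <<'E'
import numpy as np
from scipy.optimize import least_squares
from scipy.spatial.transform import Rotation as R
D=[([-1.19278893,.62932703,.03845111,1.51833053,-.0269878,.99634461,-.02003048],[278.87,586.606,303.01]),
([-.57675826,.34770261,.13720011,1.67395285,-.0519034,1.12286183,.70189253],[487.1,221.6,420]),
([-.00969447,.40321844,.57210082,1.95196974,-.36642521,.84745477,.37960076],[447.1,-203.6,329.4]),
([1.59942128,.69984553,-.70018416,2.24276263,-1.09928702,.23292275,.71007109],[326.4,-361.1,210.4])]
rz=lambda a:R.from_euler('z',-a).as_matrix(); ry=lambda a:R.from_euler('y',a).as_matrix()
def fk(q,P):
    h,y2,L1,y4,L2,L3=P; p=np.array([0,0,h]); M=rz(q[0])@ry(q[1])@rz(q[2]); p=p+rz(q[0])@[0,y2,0]+M@[0,y4,L1]
    M=M@ry(q[3])@rz(q[4]); p=p+M@[0,0,L2]; M=M@ry(q[5])@rz(q[6]); p=p+M@[0,0,L3]
    return p,M@rz(-np.pi/2)
_r=least_squares(lambda P:np.concatenate([fk(q,P)[0]-np.array(p) for q,p in D]),[285,10,420,10,314,200]); P=_r.x
lo=np.array([-3.06,-.37,-1.25,.18,-1.1,.23,-2.94]); hi=np.array([3.06,2.12,1.32,2.47,4.24,1.98,2.94])
def ik(p,M,q0):
    def f(q):
        a,B=fk(q,P); return np.r_[(a-p)/100,R.from_matrix(B.T@M).as_rotvec(),0.01*(q-q0)]
    r=least_squares(f,np.clip(q0,lo+.02,hi-.02),bounds=(lo+.01,hi-.01)); return r.x,np.linalg.norm(r.fun[:6])
E
cat > path.py <<'E'
from kin import *
from kin import _r
from h import grasp_R
print(np.round(P,1),np.round(_r.fun,1))
from scipy.spatial.transform import Slerp
def follow(q,wps,n=8,show=True):
    for p,M in wps:
        p0,M0=fk(q,P); sl=Slerp([0,1],R.from_matrix([M0,M])); m=0
        for s in np.linspace(0,1,n+1)[1:]:
            q,e=ik(p0+(np.array(p)-p0)*s,sl(s).as_matrix(),q); m=max(m,e)
        if show: print(np.round(p),'err %.4f'%m,np.round(q,2).tolist())
    return q
def wp(tilt):
    rb=np.pi/2+.026; t=np.radians(tilt); i=grasp_R(rb,t); g=grasp_R(.011,t); d=np.array([-.026,1,0])
    pg=np.array([444,-334,55])-54*g[:,2]; pi=np.array([494,365,44])-235*d-54*i[:,2]; pe=pi-300*d
    m=grasp_R(np.pi/4,t)
    return pg,g,pi,i,pe,m
E
python3 - <<'E'
from path import *
for tilt in(36,40,45):
  pg,g,pi,i,pe,m=wp(tilt)
  U=[([480,0,350],R.from_euler('xyz',[np.pi,0,np.pi/2]).as_matrix()),([480,-50,300],i),([450,-170,270],m),(pg+[0,0,100],g),(pg,g),(pg+[0,0,80],g),([420,-200,200],m),(pe+[0,0,40],i),(pi+[0,0,35],i),(pi,i),(pe,i)]
  print(tilt);follow(np.array(D[1][0]),U)
E
```

```text
[336.6 -11.5 558.7 -16.5 382.3 277.2] [-0.1 -0.1  0.  -0.   0.  -0.   0.1 -0.1  0.   0.  -0.1 -0. ]
36
[480   0 350] err 0.0000 [-0.39, 0.35, 0.45, 1.92, -0.19, 0.91, 0.16]
[480 -50 300] err 0.0000 [0.22, 0.54, 0.21, 1.92, -0.75, 1.14, 0.92]
[ 450 -170  270] err 0.0002 [0.63, 0.48, 0.01, 2.17, -1.09, 0.72, 0.79]
[ 412. -334.  199.] err 0.1433 [1.19, 0.65, -0.46, 2.16, -1.09, 0.24, 0.38]
[ 412. -334.   99.] err 0.2650 [1.18, 0.87, -0.42, 2.09, -1.09, 0.24, 0.49]
[ 412. -334.  179.] err 0.1703 [1.19, 0.69, -0.45, 2.15, -1.09, 0.24, 0.4]
[ 420 -200  200] err 0.0000 [1.13, 0.68, -0.58, 2.21, -0.83, 0.37, 0.68]
[ 509. -202.  128.] err 0.0000 [0.8, 0.93, -0.38, 1.71, -0.29, 0.9, 0.76]
[501.  98. 123.] err 0.0000 [0.44, 0.89, -0.57, 2.05, -0.53, 0.39, 0.58]
[501.  98.  88.] err 0.0000 [0.44, 0.97, -0.57, 2.04, -0.53, 0.33, 0.61]
[ 509. -202.   88.] err 0.0000 [0.8, 0.99, -0.37, 1.71, -0.29, 0.84, 0.79]
40
[480   0 350] err 0.0000 [-0.39, 0.35, 0.45, 1.92, -0.19, 0.91, 0.16]
[480 -50 300] err 0.0000 [0.26, 0.57, 0.19, 1.91, -0.78, 1.18, 0.96]
[ 450 -170  270] err 0.0002 [0.83, 0.51, -0.21, 2
[... 728 characters left out ...]
, 0.17, 1.9, -0.82, 1.24, 1.01]
[ 450 -170  270] err 0.0002 [1.03, 0.57, -0.45, 2.19, -1.09, 0.62, 0.84]
[ 406. -334.  193.] err 0.2331 [1.42, 0.77, -0.68, 2.16, -1.09, 0.24, 0.52]
[ 406. -334.   93.] err 0.3333 [1.42, 1.0, -0.64, 2.09, -1.09, 0.24, 0.69]
[ 406. -334.  173.] err 0.2563 [1.42, 0.81, -0.67, 2.15, -1.09, 0.24, 0.56]
[ 420 -200  200] err 0.0000 [1.32, 0.81, -0.76, 2.22, -0.85, 0.36, 0.77]
[ 509. -208.  122.] err 0.0000 [0.9, 1.03, -0.49, 1.63, -0.27, 1.02, 0.76]
[501.  92. 117.] err 0.0000 [0.59, 1.01, -0.69, 2.02, -0.52, 0.43, 0.65]
[501.  92.  82.] err 0.0000 [0.59, 1.08, -0.68, 2.01, -0.5, 0.38, 0.68]
[ 509. -208.   82.] err 0.0000 [0.89, 1.09, -0.47, 1.63, -0.27, 0.97, 0.79]
```

```bash
cat > s.py <<'E'
from path import *
rng=np.random.default_rng(1); flip=np.diag([-1,-1,1.])
for tilt in (36,40,44):
  pg,g,pi,i,pe,m=wp(tilt)
  for F,fl in (('+',np.eye(3)),('-',flip)):
    out=[]
    for k in range(30):
      q,e=ik(pg,g@fl,rng.uniform(lo,hi))
      if e>.005: continue
      qs=[q];es=[]
      for x,yw in [(pg+[0,0,80],0),(pg+[10,60,90],.3),([415,-230,190],.6),([430,-200,190],.9),([460,-200,180],1.25),(pe+[0,0,40],1),]:
        Rm=i if yw==1 else grasp_R(max(yw,.011),np.radians(tilt))
        p0,M0=fk(q,P); sl=Slerp([0,1],R.from_matrix([M0,Rm@fl]))
        for s in(.25,.5,.75,1):
          q,e=ik(p0+(x-p0)*s,sl(s).as_matrix(),q); qs.append(q);es.append(e)
      for s in (.2,.4,.6,.8,1):
        q,e=ik(pe+(pi-pe)*s+[0,0,35],i@fl,q); qs.append(q);es.append(e)
      q,e=ik(pi,i@fl,q);qs.append(q);es.append(e)
      out.append((round(max(es),4),round(np.abs(np.diff(qs,axis=0)).max(),2),np.round(qs[0],2).tolist(),np.round(qs[-1],2).tolist()))
    out.sort(key=lambda o:o[0]*5+o[1]); print(tilt,F,len(out)); [print('  ',o) for o in out[:5:2]]
E
python3 s.py
```

```text
[336.6 -11.5 558.7 -16.5 382.3 277.2] [-0.1 -0.1  0.  -0.   0.  -0.   0.1 -0.1  0.   0.  -0.1 -0. ]
36 + 17
   (np.float64(0.0002), np.float64(0.21), [1.6, 1.27, -1.24, 2.28, 2.11, 0.67, -2.55], [0.69, 1.17, -1.02, 2.04, 0.76, 0.41, -0.62])
   (np.float64(0.0003), np.float64(0.23), [1.52, 1.14, -1.06, 2.28, 2.31, 0.51, -2.8], [0.69, 1.17, -1.02, 2.04, 0.76, 0.41, -0.62])
   (np.float64(0.6173), np.float64(0.19), [0.72, 0.87, 0.22, 2.3, 4.12, 0.77, 1.43], [0.39, 0.93, -0.5, 2.22, 4.23, 0.24, 2.11])
36 - 15
   (np.float64(0.0884), np.float64(0.21), [1.6, 1.27, -1.24, 2.28, 2.11, 0.67, 0.59], [0.7, 1.18, -1.05, 2.04, 0.8, 0.43, 2.48])
   (np.float64(0.0884), np.float64(0.23), [1.57, 1.22, -1.17, 2.28, 2.17, 0.61, 0.51], [0.7, 1.18, -1.05, 2.04, 0.8, 0.43, 2.48])
   (np.float64(0.0884), np.float64(0.23), [1.53, 1.15, -1.07, 2.28, 2.29, 0.52, 0.37], [0.7, 1.18, -1.05, 2.04, 0.8, 0.43, 2.48])
40 + 22
   (np.float64(0.0004), np.float64(0.27), [1.64, 1.32, -1.24, 2.3, 2.24, 0.66, -2.61], [0.73, 1.21, -1.04, 2.03, 0.67, 0.41, -0.5])
   (np.float64(0.0004), np.float64(0.27), [1.62, 1.29, -1.2,
[... 714 characters left out ...]
1.06, 2.01, 0.59, 0.41, -0.38])
   (np.float64(0.0005), np.float64(0.33), [1.67, 1.37, -1.24, 2.32, 2.36, 0.65, -2.65], [0.77, 1.26, -1.06, 2.01, 0.59, 0.41, -0.38])
   (np.float64(0.0005), np.float64(0.33), [1.67, 1.36, -1.24, 2.32, 2.36, 0.65, -2.65], [0.77, 1.26, -1.06, 2.01, 0.59, 0.41, -0.38])
44 - 17
   (np.float64(0.1835), np.float64(0.33), [1.67, 1.36, -1.24, 2.32, 2.36, 0.65, 0.49], [0.79, 1.29, -1.1, 2.01, 0.69, 0.44, 2.67])
   (np.float64(0.1835), np.float64(0.33), [1.67, 1.36, -1.24, 2.32, 2.36, 0.65, 0.49], [0.79, 1.29, -1.1, 2.01, 0.69, 0.44, 2.67])
   (np.float64(0.1835), np.float64(0.33), [1.67, 1.37, -1.24, 2.32, 2.37, 0.66, 0.49], [0.79, 1.29, -1.1, 2.01, 0.69, 0.44, 2.67])
```

```bash
cat > s2.py <<'E'
from path import *
import sys
for k in range(3):
    p,M=fk(np.array(D[k+1][0]),P); q=follow(np.array(D[k][0]),[(p,M)],show=False); print('pred',np.round(q,2),'act',np.round(D[k+1][0],2))
q=np.array(D[3][0])
for tilt in(40,):
  pg,g,pi,i,pe,m=wp(tilt); T=np.radians(tilt)
  down=lambda y:grasp_R(y,.05)
  for name,U in {'A':[([450,-150,330],down(0)),([450,-150,330],down(-.8)),([450,-200,300],grasp_R(-1.2,.5)),([430,-300,280],grasp_R(-.6,.6)),(pg+[0,0,120],g)],
   'B':[([450,-150,330],down(0)),([450,-250,330],grasp_R(-1.57,T)),([430,-300,250],grasp_R(-.8,T)),(pg+[0,0,120],g)]}.items():
    print(name); qq=follow(q,U+[(pg,g),(pg+[0,0,80],g),(pg+[10,60,90],grasp_R(.3,T)),([415,-230,190],grasp_R(.6,T)),([430,-200,190],grasp_R(.9,T)),([460,-200,180],grasp_R(1.25,T)),(pe+[0,0,40],i),(pi+[0,0,35],i),(pi,i),(pe,i)])
E
python3 s2.py
```

```text
[336.6 -11.5 558.7 -16.5 382.3 277.2] [-0.1 -0.1  0.  -0.   0.  -0.   0.1 -0.1  0.   0.  -0.1 -0. ]
pred [-0.56  0.35  0.12  1.67 -0.05  1.12  0.7 ] act [-0.58  0.35  0.14  1.67 -0.05  1.12  0.7 ]
pred [-0.    0.4   0.56  1.95 -0.36  0.85  0.37] act [-0.01  0.4   0.57  1.95 -0.37  0.85  0.38]
pred [ 1.59  0.7  -0.69  2.24 -1.09  0.24  0.7 ] act [ 1.6   0.7  -0.7   2.24 -1.1   0.23  0.71]
A
[ 450 -150  330] err 0.0024 [0.02, 0.34, 0.33, 2.0, -0.18, 0.78, -1.12]
[ 450 -150  330] err 0.0000 [-0.17, 0.37, 0.57, 2.0, -0.25, 0.8, -1.84]
[ 450 -200  300] err 0.0000 [-0.56, 0.53, 0.99, 2.21, -0.16, 0.3, -2.34]
[ 430 -300  280] err 0.1651 [0.15, 0.42, 0.54, 2.22, -1.09, 0.24, -0.54]
[ 409. -334.  216.] err 0.1649 [1.31, 0.65, -0.58, 2.17, -1.09, 0.24, 0.41]
[ 409. -334.   96.] err 0.2990 [1.29, 0.92, -0.52, 2.09, -1.09, 0.24, 0.57]
[ 409. -334.  176.] err 0.2111 [1.29, 0.74, -0.55, 2.15, -1.09, 0.24, 0.47]
[ 419. -274.  186.] err 0.1197 [1.3, 0.75, -0.65, 2.2, -1.09, 0.24, 0.66]
[ 415 -230  190] err 0.0009 [1.3, 0.77, -0.71, 2.25, -1.09, 0.24, 0.87]
[ 430 -200  190] err 0.0000 [1.11, 0.74, -0
[... 733 characters left out ...]
0.92, -0.52, 2.09, -1.09, 0.24, 0.57]
[ 409. -334.  176.] err 0.2111 [1.29, 0.74, -0.55, 2.15, -1.09, 0.24, 0.47]
[ 419. -274.  186.] err 0.1197 [1.3, 0.75, -0.65, 2.2, -1.09, 0.24, 0.66]
[ 415 -230  190] err 0.0009 [1.3, 0.77, -0.71, 2.25, -1.09, 0.24, 0.87]
[ 430 -200  190] err 0.0000 [1.11, 0.74, -0.53, 2.15, -0.82, 0.49, 0.79]
[ 460 -200  180] err 0.0000 [0.96, 0.8, -0.42, 1.94, -0.54, 0.76, 0.76]
[ 509. -205.  125.] err 0.0000 [0.82, 0.96, -0.38, 1.68, -0.33, 0.96, 0.81]
[501.  95. 120.] err 0.0000 [0.49, 0.93, -0.59, 2.04, -0.6, 0.42, 0.68]
[501.  95.  85.] err 0.0000 [0.49, 1.0, -0.59, 2.03, -0.59, 0.36, 0.71]
[ 509. -205.   85.] err 0.0000 [0.81, 1.02, -0.37, 1.67, -0.33, 0.91, 0.84]
```

```bash
cat > s3.py <<'E'
from path import *
q0=np.array(D[3][0]); pg,g,pi,i,pe,m=wp(40); T=np.radians(40)
best=None
rng=np.random.default_rng(2)
for k in range(12):
    qs=np.array([1.64,1.32,-1.24,2.3,2.24,.66,-2.61]) if k%2==0 else np.array([1.55,1.17,-1.04,2.3,2.51,.51,-2.93])
    qt,e=ik(pg,g,qs)
    qa=qt
    for s in(40,80,120): qa,_=ik(pg+[0,0,s],g,qa)
    qm=(q0+qa)/2; qm[1]=.5+.5*rng.random(); qm[3]=1.7+.5*rng.random(); qm[5]=.5+.7*rng.random()
    if k<2: qm=(q0+qa)/2; qm[1]=.7; qm[3]=1.9;qm[5]=.9
    w=[fk(q0+(qm-q0)*s,P) for s in(.33,.67,1)]+[fk(qm+(qa-qm)*s,P) for s in(.33,.67,1)]
    q=follow(q0,w,n=6,show=False); er=np.abs(q-qa).max(); zmin=min(x[0][2] for x in w)
    print(k,round(er,2),round(zmin),np.round(q,2))
    if best is None or (er,)<(best[0],): best=(er,w)
w=best[1]; np.save('w.npy',np.array([np.c_[M,p] for p,M in w]))
follow(q0,w+[(pg,g),(pg+[0,0,80],g),(pg+[10,60,90],grasp_R(.3,T)),([415,-230,190],grasp_R(.6,T)),([430,-200,190],grasp_R(.9,T)),([460,-200,180],grasp_R(1.25,T)),(pe+[0,0,40],i),(pi+[0,0,35],i),(pi,i),(pe,i)])
print([np.round(x[1][:,2],2).tolist() for x in w])
E
python3 s3.py
```

```text
[336.6 -11.5 558.7 -16.5 382.3 277.2] [-0.1 -0.1  0.  -0.   0.  -0.   0.1 -0.1  0.   0.  -0.1 -0. ]
0 3.06 200 [ 1.31  0.65 -0.58  2.17 -1.09  0.24  0.41]
1 3.32 206 [ 1.31  0.65 -0.58  2.17 -1.09  0.24  0.41]
2 3.06 216 [ 1.31  0.65 -0.58  2.17 -1.09  0.24  0.41]
3 3.32 169 [ 1.31  0.65 -0.58  2.17 -1.09  0.24  0.41]
4 3.06 191 [ 1.31  0.65 -0.58  2.17 -1.09  0.24  0.41]
5 3.32 142 [ 1.31  0.65 -0.58  2.17 -1.09  0.24  0.41]
6 3.06 213 [ 1.31  0.65 -0.58  2.17 -1.09  0.24  0.41]
7 3.32 161 [ 1.31  0.65 -0.58  2.17 -1.09  0.24  0.41]
8 3.06 189 [ 1.31  0.65 -0.58  2.17 -1.09  0.24  0.41]
9 3.32 201 [ 1.31  0.65 -0.58  2.17 -1.09  0.24  0.41]
10 3.06 193 [ 1.31  0.65 -0.58  2.17 -1.09  0.24  0.41]
11 3.32 130 [ 1.31  0.65 -0.58  2.17 -1.09  0.24  0.41]
[ 354. -335.  247.] err 0.0000 [1.44, 0.63, -0.52, 2.13, -0.88, 0.57, 0.46]
[ 329. -339.  254.] err 0.0000 [1.25, 0.57, -0.29, 2.02, -0.58, 0.78, 0.14]
[ 284. -409.  258.] err 0.0000 [1.03, 0.52, -0.02, 1.92, -0.27, 0.82, -0.21]
[ 299. -434.  212.] err 0.0000 [0.96, 0.55, 0.02, 2.04, -0.3, 0.43, -0.28]
[ 356. -414.  200.] err 0.0427 [0.
[... 284 characters left out ...]
186.] err 0.1197 [1.3, 0.75, -0.65, 2.2, -1.09, 0.24, 0.66]
[ 415 -230  190] err 0.0009 [1.3, 0.77, -0.71, 2.25, -1.09, 0.24, 0.87]
[ 430 -200  190] err 0.0000 [1.11, 0.74, -0.53, 2.15, -0.82, 0.49, 0.79]
[ 460 -200  180] err 0.0000 [0.96, 0.8, -0.42, 1.94, -0.54, 0.76, 0.76]
[ 509. -205.  125.] err 0.0000 [0.82, 0.96, -0.38, 1.68, -0.33, 0.96, 0.81]
[501.  95. 120.] err 0.0000 [0.49, 0.93, -0.59, 2.04, -0.6, 0.42, 0.68]
[501.  95.  85.] err 0.0000 [0.49, 1.0, -0.59, 2.03, -0.59, 0.36, 0.71]
[ 509. -205.   85.] err 0.0000 [0.81, 1.02, -0.37, 1.67, -0.33, 0.91, 0.84]
[[0.59, 0.31, -0.75], [0.38, 0.38, -0.84], [0.12, 0.19, -0.97], [0.17, -0.04, -0.99], [0.4, -0.13, -0.91], [0.64, 0.01, -0.77]]
```

```bash
cat > s4.py <<'E'
from path import *
import sys
from multiprocessing import Pool
q0=np.array(D[3][0]); pg,g,pi,i,pe,m=wp(40); T=np.radians(40)
def ok(p,M):
    r=np.hypot(p[0],p[1]); tip=p+73*M[:,2]
    return 300<r<700 and tip[2]>130 and 200<p[2]<450 and M[2,2]<-.4 and p[0]>250 and -450<p[1]<150
def run(seed):
    rng=np.random.default_rng(seed); out=[]
    for t in range(12):
        w=[]
        while len(w)<1+seed%3:
            q=rng.uniform([-.5,.1,-1.24,1.2,0,.25,-2.9],[2.2,1.4,.5,2.4,2.6,1.5,1.]); p,M=fk(q,P)
            if ok(p,M): w.append((p,M))
        w.append((pg+[0,0,120],g))
        q=follow(q0,w,n=6,show=False); e=np.linalg.norm(fk(q,P)[0]-w[-1][0])
        e=ik(*w[-1],q)[1]
        out.append((e,q,w))
    return out
if __name__=='__main__':
    with Pool() as po: res=sum(po.map(run,range(48)),[])
    good=[r for r in res if r[0]<.002]; print(len(res),len(good))
    good.sort(key=lambda r:len(r[2]))
    for e,q,w in good[:6]: print(round(e,4),len(w),np.round(q,2).tolist())
    import pickle; pickle.dump(good,open('good.pkl','wb'))
E
nproc; OMP_NUM_THREADS=1 timeout 400 python3 s4.py | grep -v 336.6
```

```text
4
576 119
0.0 2 [1.65, 0.95, -1.24, 2.28, 1.95, 0.38, -2.56]
0.0 2 [1.59, 0.85, -1.08, 2.28, 2.21, 0.24, -2.85]
0.0 2 [1.33, 0.66, -0.62, 2.29, 3.92, 0.24, 1.68]
0.0 2 [1.65, 0.95, -1.24, 2.28, 1.95, 0.38, -2.56]
0.0 2 [1.59, 0.84, -1.08, 2.28, 2.23, 0.24, -2.86]
0.0 2 [1.59, 0.84, -1.08, 2.28, 2.23, 0.24, -2.87]
```

Many routes reach the right branch with a single via pose. I'll pick the one that stays good through the whole job.

```bash
cat > s5.py <<'E'
from path import *
import pickle
q0=np.array(D[3][0]); pg,g,pi,i,pe,m=wp(40); T=np.radians(40)
rest=[(pg,g),(pg+[0,0,80],g),(pg+[10,60,90],grasp_R(.3,T)),([415,-230,190],grasp_R(.6,T)),([430,-200,190],grasp_R(.9,T)),([460,-200,180],grasp_R(1.25,T)),(pe+[0,0,40],i),(pi+[0,0,35],i),(pi,i),(pe,i)]
best=[]
for e,q,w in pickle.load(open('good.pkl','rb')):
    if len(w)>2: continue
    # simulate finely with max joint step
    M=w[0][1]; p0,M0=fk(q0,P); ang=np.linalg.norm(R.from_matrix(M0.T@M).as_rotvec())
    ang2=np.linalg.norm(R.from_matrix(M.T@g).as_rotvec())
    qq=q;m=0
    for r in rest:
        qq=follow(qq,[r],n=3,show=False); m=max(m,ik(np.array(r[0],float),r[1],qq)[1])
    best.append((m>.003,ang+ang2,m,w,q))
best.sort(key=lambda b:b[:2]); print(len(best))
for b in best[:4]: print(b[:3],np.round(b[3][0][0]),np.round(b[3][0][1],2).tolist(),np.round(b[4],2))
w=best[0][3]; np.save('via.npy',np.c_[w[0][1],w[0][0]])
follow(q0,w+rest,n=12)
from h import *
plan(w+rest[:1])
E
python3 s5.py
```

```text
[336.6 -11.5 558.7 -16.5 382.3 277.2] [-0.1 -0.1  0.  -0.   0.  -0.   0.1 -0.1  0.   0.  -0.1 -0. ]
17
(np.False_, np.float64(1.3625353884497597), np.float64(5.647306407221942e-06)) [418.  -7. 444.] [[0.99, -0.13, 0.1], [-0.1, -0.95, -0.28], [0.13, 0.27, -0.96]] [ 1.63  0.9  -1.17  2.28  2.05  0.32 -2.67]
(np.False_, np.float64(1.8856063932660816), np.float64(4.82174789521676e-06)) [308. -20. 261.] [[0.97, -0.2, -0.14], [-0.23, -0.9, -0.38], [-0.05, 0.4, -0.92]] [ 1.63  0.91 -1.19  2.28  2.01  0.33 -2.64]
(np.False_, np.float64(2.0818343696787975), np.float64(3.4547577294395443e-06)) [315. 133. 212.] [[0.74, 0.65, -0.17], [0.67, -0.74, 0.08], [-0.07, -0.17, -0.98]] [ 1.65  0.95 -1.24  2.28  1.95  0.38 -2.57]
(np.False_, np.float64(2.319053103876393), np.float64(6.261410622329448e-06)) [ 317. -124.  434.] [[0.99, 0.1, 0.01], [0.07, -0.63, -0.77], [-0.08, 0.77, -0.64]] [ 1.59  0.84 -1.08  2.28  2.23  0.24 -2.86]
[418.  -7. 444.] err 0.0427 [-0.55, 0.11, 0.34, 1.97, 0.3, 1.06, -2.05]
[ 409. -334.  216.] err 0.1589 [1.31, 0.65, -0.58, 2.17, -1.09, 0.24, 0.41]
[ 409. -334.   96.] err 0.2990 [1.29, 0.92, -0.52, 2.09, -1.09, 0.24, 0.57]
[ 409. -334.  176.] err 0.2111 [1.29, 0.74, -0.55, 2.15, -1.09, 0.24, 0.47]
[ 419. -274.  186.] err 0.1197 [1.3, 0.75, -0.65, 2.2, -1.09, 0.24, 0.66]
[ 415 -230  190] err 0.0009 [1.3, 0.77, -0.71, 2.25, -1.09, 0.24, 0.87]
[ 430 -200  190] err 0.0000 [1.11, 0.74, -0.53, 2.15, -0.82, 0.49, 0.79]
[ 460 -200  180] err 0.0000 [0.96, 0.8, -0.42, 1.94, -0.55, 0.76, 0.76]
[ 509. -205.  125.] err 0.0000 [0.82, 0.96, -0.38, 1.68, -0.33, 0.96, 0.81]
[501.  95. 120.] err 0.0000 [0.49, 0.93, -0.59, 2.04, -0.6, 0.42, 0.68]
[501.  95.  85.] err 0.0000 [0.49, 1.0, -0.59, 2.03, -0.59, 0.36, 0.71]
[ 509. -205.   85.] err 0.0000 [0.81, 1.02, -0.37, 1.67, -0.33, 0.91, 0.84]
[25.073, -34.867, -8.514, -0.392, -0.561, 0.142]
[-0.438, 25.374, 30.835, 0.31, 0.581, -0.029]
[-7.713, 0.0, 9.193, 0.0, 0.0, 0.0]
```

```bash
cat > fast.py <<'E'
from path import *
def Rz(a): c,s=np.cos(a),np.sin(a); return np.array([[c,s,0],[-s,c,0],[0,0,1.]])
def Ry(a): c,s=np.cos(a),np.sin(a); return np.array([[c,0,s],[0,1,0],[-s,0,c]])
h_,y2,L1,y4,L2,L3=P
OFF=[[0,y2,0],[0,0,0],[0,y4,L1],[0,0,0],[0,0,L2],[0,0,0],[0,0,L3]]
def fkj(q):
    p=np.array([0,0,h_]); M=np.eye(3); ax=[];o=[]
    for k in range(7):
        ax.append(-M[:,2] if k%2==0 else M[:,1]); o.append(p)
        M=M@(Rz(q[k]) if k%2==0 else Ry(q[k])); p=p+M@OFF[k]
    J=np.array([np.r_[np.cross(a,p-b)/100,a] for a,b in zip(ax,o)]).T
    return p,M@Rz(-np.pi/2),J
def step(q,p,M,it=4):
    for _ in range(it):
        a,B,J=fkj(q); e=np.r_[(p-a)/100,R.from_matrix(M@B.T).as_rotvec()]
        if np.linalg.norm(e)<1e-4: break
        free=np.ones(7,bool)
        for _ in range(3):
            Jf=J*free; dq=Jf.T@np.linalg.solve(Jf@Jf.T+1e-4*np.eye(6),e)
            bad=free&((q+dq<lo-1e-9)|(q+dq>hi+1e-9))
            if not bad.any(): break
            free&=~bad
        q=np.clip(q+np.clip(dq,-.3,.3),lo,hi)
    a,B,_=fkj(q); return q,np.linalg.norm(np.r_[(p-a)/100,R.from_matrix(M@B.T).as_rotvec()])
def go(q,wps,show=False):
    worst=0
    for p,M in wps:
        p=np.array(p,float); p0,M0,_=fkj(q); rv=R.from_matrix(M0.T@M).as_rotvec()
        n=int(max(np.linalg.norm(p-p0)/40,np.linalg.norm(rv)/.12,1))+1
        for s in np.linspace(0,1,n+1)[1:]:
            q,e=step(q,p0+(p-p0)*s,M0@R.from_rotvec(rv*s).as_matrix())
        worst=max(worst,e)
        if show: print(np.round(p),n,'%.4f'%e,np.round(q,2).tolist())
    return q,worst
def rest(tilt):
    pg,g,pi,i,pe,m=wp(tilt); T=np.radians(tilt)
    return [(pg+[0,0,120],g),(pg,g),(pg+[0,0,80],g),(pg+[10,60,90],grasp_R(.3,T)),([415,-230,190],grasp_R(.6,T)),([430,-200,190],grasp_R(.9,T)),([460,-200,180],grasp_R(1.25,T)),(pe+[0,0,40],i),(pi+[0,0,35],i),(pi,i),(pe,i)]
E
cat > s6.py <<'E'
from fast import *
from multiprocessing import Pool
import pickle
q0=np.array(D[3][0]); RS=rest(40)
def ok(p,M):
    r=np.hypot(p[0],p[1]); tip=p+73*M[:,2]
    return 300<r<700 and tip[2]>160 and 220<p[2]<450 and M[2,2]<-.3 and p[0]>250 and -450<p[1]<150
def run(seed):
    rng=np.random.default_rng(seed); out=[]
    for t in range(40):
        w=[]
        while len(w)<1+seed%3:
            q=rng.uniform([-.5,.1,-1.24,1.2,0,.25,-2.9],[2.2,1.4,.9,2.4,2.8,1.5,1.]); p,M=fk(q,P)
            if ok(p,M): w.append((p,M))
        q,e=go(q0,w+RS[:1])
        if e<.005:
            q,e=go(q,RS[1:])
            out.append((e,w,q))
    return out
if __name__=='__main__':
    for k in range(3):
        p,M=fk(np.array(D[k+1][0]),P); print(np.round(go(np.array(D[k][0]),[(p,M)])[0],2),np.round(D[k+1][0],2))
    with Pool() as po: res=sum(po.map(run,range(36)),[])
    gd=[r for r in res if r[0]<.01]; print(len(res),len(gd))
    def cost(r):
        M0=fk(q0,P)[1];p0=fk(q0,P)[0];c=0
        for p,M in r[1]+RS[:1]: c+=max(np.linalg.norm(p-p0)/40,np.linalg.norm(R.from_matrix(M0.T@M).as_rotvec())/.12);p0,M0=p,M
        return c
    gd.sort(key=cost)
    for r in gd[:5]: print(len(r[1]),cost(r),[np.round(p).tolist() for p,M in r[1]])
    pickle.dump(gd,open('good2.pkl','wb'))
    if gd: go(q0,gd[0][1]+RS,True); print(np.round(gd[0][1][0][1],2).tolist())
E
OMP_NUM_THREADS=1 timeout 500 python3 s6.py | grep -v '^\[336'
```

```text
[-0.56  0.35  0.11  1.67 -0.04  1.12  0.69] [-0.58  0.35  0.14  1.67 -0.05  1.12  0.7 ]
[-0.    0.4   0.56  1.95 -0.36  0.85  0.37] [-0.01  0.4   0.57  1.95 -0.37  0.85  0.38]
[ 1.52  0.67 -0.58  2.22 -1.07  0.33  0.68] [ 1.6   0.7  -0.7   2.24 -1.1   0.23  0.71]
242 211
1 13.680930003566079 [[313.0, -344.0, 400.0]]
1 14.488172306896875 [[509.0, -198.0, 415.0]]
1 15.110336699042804 [[386.0, -210.0, 374.0]]
1 19.257926310451833 [[283.0, -277.0, 351.0]]
1 20.340144508346196 [[315.0, -170.0, 445.0]]
[ 313. -344.  400.] 8 0.0000 [-0.49, 0.23, 1.24, 2.25, 0.4, 0.34, -1.47]
[ 409. -334.  216.] 7 0.0000 [1.6, 0.87, -1.12, 2.28, 2.14, 0.27, -2.77]
[ 409. -334.   96.] 4 0.0001 [1.59, 1.23, -1.12, 2.3, 2.39, 0.56, -2.79]
[ 409. -334.  176.] 2 0.0000 [1.6, 1.0, -1.14, 2.3, 2.22, 0.4, -2.78]
[ 419. -274.  186.] 3 0.0001 [1.59, 1.03, -1.23, 2.28, 1.79, 0.33, -2.19]
[ 415. -230.  190.] 3 0.0000 [1.55, 1.02, -1.21, 2.25, 1.07, 0.28, -1.28]
[ 430. -200.  190.] 3 0.0000 [1.48, 1.06, -1.24, 2.14, 0.66, 0.46, -0.69]
[ 460. -200.  180.] 3 0.0000 [1.37, 1.14, -1.24, 1.93, 0.5, 0.78, -0.28]
[ 509. -205.  125.] 3 0.0000 [1.2, 1.3, -1.23, 1.67, 0.57, 1.08, -0.02]
[501.  95. 120.] 8 0.0000 [0.76, 1.17, -1.11, 2.03, 0.66, 0.47, -0.53]
[501.  95.  85.] 2 0.0000 [0.74, 1.22, -1.05, 2.03, 0.7, 0.42, -0.52]
[ 509. -205.   85.] 8 0.0000 [1.19, 1.35, -1.19, 1.66, 0.61, 1.05, -0.01]
[[0.95, -0.28, 0.14], [-0.16, -0.82, -0.55], [0.26, 0.5, -0.82]]
```

```bash
cat > s7.py <<'E'
from fast import *
import pickle
q0=np.array(D[3][0]); RS=rest(40)
gd=pickle.load(open('good2.pkl','rb'))
def maxstep(w):
    q=q0;m=0;tot=0
    for p,M in w:
        p0,M0,_=fkj(q); rv=R.from_matrix(M0.T@M).as_rotvec(); n=int(max(np.linalg.norm(p-p0)/20,np.linalg.norm(rv)/.06,1))+1; tot+=n/2
        for s in np.linspace(0,1,n+1)[1:]:
            q2,e=step(q,p0+(p-p0)*s,M0@R.from_rotvec(rv*s).as_matrix()); m=max(m,np.abs(q2-q).max()+ (5*e)); q=q2
    return m,tot
c=sorted([(maxstep(r[1]+RS)+(k,)) for k,r in enumerate(gd) if len(r[1])<3],key=lambda c:c[0]+c[1]*.002)
print(c[:4])
w=gd[c[0][2]][1]; go(q0,w+RS,True)
pickle.dump(w,open('via.pkl','wb'))
for p,M in w: print(np.round(M,2).tolist())
from h import *
plan(w+RS[:2])
E
python3 s7.py | grep -v '^\[336'
```

```text
[(np.float64(0.17610389631820603), 81.5, 84), (np.float64(0.21059923823456325), 66.0, 24), (np.float64(0.20712846992139), 71.0, 40), (np.float64(0.17494162783522813), 89.5, 135)]
[ 313. -384.  404.] 13 0.0000 [0.21, 0.2, 0.44, 2.09, 0.62, 0.64, -0.29]
[628. -48. 287.] 12 0.0000 [-0.08, 0.51, -0.02, 1.9, 0.7, 0.47, 0.04]
[ 409. -334.  216.] 20 0.0000 [1.66, 0.95, -1.25, 2.28, 1.95, 0.39, -2.56]
[ 409. -334.   96.] 4 0.0001 [1.62, 1.28, -1.2, 2.3, 2.29, 0.63, -2.67]
[ 409. -334.  176.] 2 0.0000 [1.64, 1.06, -1.24, 2.3, 2.1, 0.48, -2.64]
[ 419. -274.  186.] 3 0.0001 [1.58, 1.01, -1.2, 2.28, 1.81, 0.3, -2.21]
[ 415. -230.  190.] 3 0.0000 [1.56, 1.02, -1.22, 2.25, 1.09, 0.29, -1.3]
[ 430. -200.  190.] 3 0.0000 [1.48, 1.07, -1.25, 2.14, 0.68, 0.47, -0.71]
[ 460. -200.  180.] 3 0.0001 [1.37, 1.13, -1.22, 1.93, 0.48, 0.77, -0.26]
[ 509. -205.  125.] 3 0.0000 [1.2, 1.29, -1.21, 1.67, 0.55, 1.07, -0.01]
[501.  95. 120.] 8 0.0000 [0.75, 1.17, -1.1, 2.03, 0.63, 0.46, -0.5]
[501.  95.  85.] 2 0.0000 [0.73, 1.21, -1.04, 2.03, 0.67, 0.41, -0.5]
[ 509. -205.   85.] 8 0.0000 [1.19, 1.34, -1.18, 1.66, 0.59, 1.04, 0.0]
[[0.44, 0.9, -0.02], [0.76, -0.39, -0.52], [-0.47, 0.22, -0.86]]
[[-0.58, 0.73, 0.36], [0.7, 0.67, -0.25], [-0.42, 0.11, -0.9]]
[11.022, 1.168, -16.095, -0.153, -0.965, -1.082]
[45.138, 12.654, -7.9, -0.426, 0.245, -1.06]
[-4.255, -36.062, 5.6, -0.249, 0.456, 2.33]
[-7.713, 0.0, 9.193, 0.0, 0.0, 0.0]
```

Call:
send_rows:
  rows:
    - [[1,0.1,-1.5,-0.01,-0.09,-0.1],[2,0.2,-3,-0.03,-0.18,-0.2],[3,0.3,-4.5,-0.04,-0.27,-0.3],[4,0.4,-6,-0.055,-0.35,-0.4],[5,0.5,-7.4,-0.07,-0.44,-0.5],[6,0.6,-8.9,-0.085,-0.53,-0.6],[7,0.7,-10.4,-0.1,-0.62,-0.7],[8.2,0.9,-12,-0.115,-0.72,-0.81],[9.3,1,-13.6,-0.13,-0.82,-0.92],[11,1.2,-16.1,-0.15,-0.97,-1.08]]

```text
clock: 4.35
eef_pos: [317.2, -378.7, 404.5]
tool_rot: [2.886, 0.444, 1.025]
force: [0.2, -0.0, 0.1]
width: 85.1
gripper_force: 0.0
```

```bash
cat > s8.py <<'E'
from fast import *
import pickle,sys
from h import *
w=pickle.load(open('via.pkl','rb'))[int(sys.argv[1]):]; RS=rest(40)
q=np.array(pose()[0]['qpos']); print(np.round(q,2)); go(q,w+RS[:4],True); plan((w+RS)[:3])
E
python3 s8.py 1| grep -v '^\[336'
```

```text
[ 0.21  0.2   0.46  2.08  0.54  0.65 -0.24]
[628. -48. 287.] 12 0.0000 [-0.1, 0.51, 0.01, 1.9, 0.67, 0.46, 0.06]
[ 409. -334.  216.] 20 0.0000 [1.65, 0.95, -1.24, 2.28, 1.95, 0.39, -2.56]
[ 409. -334.   96.] 4 0.0001 [1.62, 1.28, -1.2, 2.3, 2.29, 0.63, -2.67]
[ 409. -334.  176.] 2 0.0000 [1.64, 1.06, -1.23, 2.3, 2.1, 0.48, -2.64]
[ 419. -274.  186.] 3 0.0001 [1.58, 1.01, -1.2, 2.28, 1.81, 0.3, -2.21]
[45.148, 11.248, -5.837, -0.405, 0.214, -1.096]
[-4.255, -36.062, 5.6, -0.249, 0.456, 2.33]
[-7.713, 0.0, 9.193, 0.0, 0.0, 0.0]
```

Prediction holds exactly. I'll continue.

Call:
send_rows:
  rows:
    - [[4.5,1.1,-0.6,-0.04,0.02,-0.11],[9,2.2,-1.2,-0.08,0.04,-0.22],[13.5,3.4,-1.8,-0.12,0.06,-0.33],[18,4.5,-2.3,-0.16,0.08,-0.44],[22.6,5.6,-2.9,-0.2,0.11,-0.55],[27,6.7,-3.5,-0.24,0.13,-0.66],[31.5,7.8,-4.1,-0.28,0.15,-0.77],[36,9,-4.7,-0.32,0.17,-0.88],[40.6,10.1,-5.2,-0.36,0.19,-0.99],[45.1,11.2,-5.8,-0.4,0.21,-1.1]]

```text
clock: 5.35
eef_pos: [630.9, -48.3, 288.9]
tool_rot: [3.027, 0.437, 2.269]
force: [0.5, 0.2, -0.4]
width: 85.8
gripper_force: 0.0
```

```bash
python3 s8.py 2| grep -v '^\[336'
```

```text
[-0.09  0.52  0.    1.89  0.67  0.47  0.07]
[ 409. -334.  216.] 20 0.0000 [1.66, 0.95, -1.24, 2.28, 1.95, 0.39, -2.56]
[ 409. -334.   96.] 4 0.0001 [1.62, 1.28, -1.2, 2.3, 2.29, 0.63, -2.67]
[ 409. -334.  176.] 2 0.0000 [1.64, 1.06, -1.23, 2.3, 2.1, 0.48, -2.64]
[ 419. -274.  186.] 3 0.0001 [1.58, 1.01, -1.2, 2.28, 1.81, 0.3, -2.21]
[-3.874, -36.255, 5.698, -0.249, 0.458, 2.333]
[-7.713, 0.0, 9.193, 0.0, 0.0, 0.0]
[5.142, 0.0, -6.128, 0.0, 0.0, 0.0]
```

Call:
send_rows:
  rows:
    - [[-0.2,-1.8,0.3,-0.012,0.023,0.117],[-0.4,-3.6,0.6,-0.025,0.046,0.233],[-0.6,-5.4,0.9,-0.037,0.069,0.35],[-0.8,-7.2,1.1,-0.05,0.092,0.467],[-1,-9.1,1.4,-0.062,0.115,0.583],[-1.2,-10.9,1.7,-0.075,0.137,0.7],[-1.4,-12.7,2,-0.087,0.16,0.817],[-1.6,-14.5,2.3,-0.1,0.183,0.933],[-1.7,-16.3,2.6,-0.112,0.206,1.05],[-1.9,-18.1,2.8,-0.125,0.229,1.167]]

```text
clock: 6.35
eef_pos: [520.4, -189.0, 253.3]
tool_rot: [2.713, -0.125, 1.244]
force: [-0.3, 0.3, -1.0]
width: 85.2
gripper_force: 0.0
```

```bash
python3 s8.py 2| grep -v '^\[336'
```

```text
[ 0.82  0.54 -0.66  2.15  1.11  0.23 -1.09]
[ 409. -334.  216.] 11 0.0000 [1.64, 0.93, -1.21, 2.28, 1.99, 0.35, -2.61]
[ 409. -334.   96.] 4 0.0001 [1.62, 1.28, -1.19, 2.3, 2.3, 0.62, -2.68]
[ 409. -334.  176.] 2 0.0000 [1.64, 1.06, -1.23, 2.3, 2.11, 0.47, -2.65]
[ 419. -274.  186.] 3 0.0001 [1.58, 1.01, -1.2, 2.28, 1.82, 0.3, -2.21]
[-17.663, -5.956, -1.071, -0.127, 0.24, 1.21]
[-7.713, 0.0, 9.193, 0.0, 0.0, 0.0]
[5.142, 0.0, -6.128, 0.0, 0.0, 0.0]
```

Call:
send_rows:
  rows:
    - [[-1.8,-0.6,-0.1,-0.013,0.024,0.121],[-3.5,-1.2,-0.2,-0.025,0.048,0.242],[-5.3,-1.8,-0.3,-0.038,0.072,0.363],[-7.1,-2.4,-0.4,-0.051,0.096,0.484],[-8.8,-3,-0.5,-0.064,0.12,0.605],[-10.6,-3.6,-0.6,-0.076,0.144,0.726],[-12.4,-4.2,-0.7,-0.089,0.168,0.847],[-14.1,-4.8,-0.9,-0.102,0.192,0.968],[-15.9,-5.4,-1,-0.114,0.216,1.089],[-17.7,-6,-1.1,-0.127,0.24,1.21]]

```text
clock: 7.35
eef_pos: [408.3, -335.5, 215.6]
tool_rot: [-3.141, -0.696, 0.008]
force: [0.4, 0.1, -0.5]
width: 85.3
gripper_force: 0.0
```

```bash
python3 s8.py 2| grep -v '^\[336'
python3 - <<'E'
from h import *
s,p,Rm=pose(); im=ctrl.get_image('wrist'); a=im['pixels']
cv2.imwrite('pics/w2.png',a[:,:,::-1])
# project predicted handle centre and shank points
Mt=np.array(im['mount'])
def pr(X):
    c=np.linalg.inv(Mt)@np.r_[Rm.T@(np.array(X)-p),1]; v=np.array([c[0],-c[1],-c[2]]); th=np.arccos(v[2]/np.linalg.norm(v)); r=th*im['fx']/np.hypot(v[0],v[1]); return np.round([im['cx']+r*v[0],im['cy']+r*v[1]],1)
for t in (-28,0,28,60,130,235): print(t,pr([444+t,-334+.011*t,55]))
E
```

```text
[ 1.64  0.93 -1.21  2.28  1.99  0.35 -2.61]
[ 409. -334.  216.] 2 0.0000 [1.64, 0.93, -1.21, 2.28, 1.99, 0.35, -2.61]
[ 409. -334.   96.] 4 0.0001 [1.62, 1.28, -1.19, 2.3, 2.3, 0.62, -2.68]
[ 409. -334.  176.] 2 0.0000 [1.64, 1.06, -1.23, 2.3, 2.11, 0.47, -2.65]
[ 419. -274.  186.] 3 0.0001 [1.58, 1.01, -1.2, 2.28, 1.82, 0.3, -2.22]
[0.128, -0.11, 0.009, 0.001, 0.002, -0.002]
[-7.713, 0.0, 9.193, 0.0, 0.0, 0.0]
[5.142, 0.0, -6.128, 0.0, 0.0, 0.0]
-28 [318.2 330.6]
0 [318.1 296.9]
28 [318.  264.1]
60 [317.9 228.4]
130 [317.8 159.9]
235 [317.7  83.9]
```

View pics/w2.png

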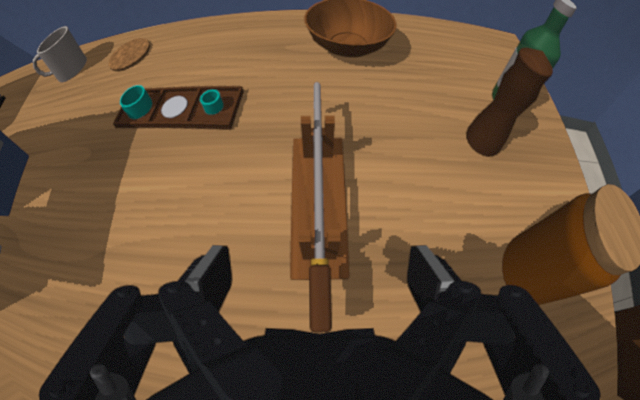

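The wrist view shows the rod running up the middle, handle at columns 310–330 and rows 262–330, within about 1 mm of prediction. Next I descend and grip.

Call:
send_rows:
  rows:
    - [[-2,0,2.4,0,0,0],[-4,0,4.8,0,0,0],[-5.5,0,6.6,0,0,0],[-6.6,0,8,0,0,0],[-7.6,0,9.2,0,0,0],[-7.6,0,9.2,0,0,0],[-7.6,0,9.2,0,0,0]]

```text
clock: 8.1
eef_pos: [409.8, -334.4, 97.1]
tool_rot: [3.14, -0.696, 0.015]
force: [0.8, -0.1, 0.8]
width: 85.5
gripper_force: 0.0
```

Call:
send_rows:
  rows:
    - [[0,0,0,0,0,0],[0,0,0,0,0,0],[0,0,0,0,0,0],[0,0,0,0,0,0],[0,0,0,0,0,0],[0,0,0,0,0,0],[0,0,0,0,0,0],[0,0,0,0,0,0]]
  grip: 255

```text
clock: 8.9
eef_pos: [409.3, -335.3, 97.2]
tool_rot: [3.14, -0.697, 0.012]
force: [-2.3, -0.9, 3.3]
width: 17.2
gripper_force: 61.3
```

```bash
python3 - <<'E'
from fast import *
from h import *
RS=rest(40); s,p,Rm=pose(); q=np.array(s['qpos']); print(s['width'],s['gripper_force'],p,np.round(q,2),s['force'])
W=[(p+[0,0,80],Rm)]+RS[3:8]
go(q,W+RS[8:],True); plan(W)
E
```

```text
[336.6 -11.5 558.7 -16.5 382.3 277.2] [-0.1 -0.1  0.  -0.   0.  -0.   0.1 -0.1  0.   0.  -0.1 -0. ]
17.24704639662892 61.27183556556702 [ 409.33319596 -335.28744662   97.21438892] [ 1.61  1.26 -1.17  2.3   2.32  0.6  -2.7 ] [-2.25045767 -0.93908271  3.29551901]
[ 409. -335.  177.] 3 0.0001 [1.63, 1.04, -1.2, 2.29, 2.13, 0.44, -2.68]
[ 419. -274.  186.] 3 0.0000 [1.57, 0.99, -1.18, 2.29, 1.84, 0.27, -2.24]
[ 415. -230.  190.] 3 0.0000 [1.56, 1.02, -1.22, 2.25, 1.09, 0.29, -1.3]
[ 430. -200.  190.] 3 0.0000 [1.46, 1.03, -1.19, 2.14, 0.56, 0.43, -0.59]
[ 460. -200.  180.] 3 0.0001 [1.36, 1.13, -1.22, 1.93, 0.48, 0.77, -0.26]
[ 509. -205.  125.] 3 0.0000 [1.2, 1.29, -1.21, 1.67, 0.55, 1.07, -0.01]
[501.  95. 120.] 8 0.0000 [0.75, 1.16, -1.1, 2.03, 0.63, 0.46, -0.5]
[501.  95.  85.] 2 0.0000 [0.73, 1.21, -1.04, 2.03, 0.67, 0.41, -0.49]
[ 509. -205.   85.] 8 0.0000 [1.19, 1.34, -1.18, 1.66, 0.59, 1.04, 0.01]
[5.134, 0.01, -6.136, 0.0, 0.0, 0.0]
[1.408, -6.078, -0.025, 0.186, 0.002, -0.221]
[0.924, -4.367, 0.301, 0.193, 0.0, -0.23]
[2.246, -1.629, 1.885, 0.193, -0.0, -0.23]
[0.786, 2.35, 1.965, 0.225, 0.0, -0.268]
[-2.674, 4.78, 4.888, 0.223, -0.0, -0.266]
```

Call:
send_rows:
  rows:
    - [[0.5,0,-0.6,0,0,0],[1.5,0,-1.8,0,0,0],[2.6,0,-3.1,0,0,0],[3.8,0,-4.5,0,0,0],[4.8,0,-5.7,0,0,0],[5.1,0,-6.1,0,0,0]]

```text
clock: 9.5
eef_pos: [409.6, -335.0, 178.2]
tool_rot: [3.138, -0.697, 0.015]
force: [-0.6, -1.0, -1.1]
width: 17.2
gripper_force: 61.0
```

Call:
send_rows:
  rows:
    - [[0.35,-1.5,0,0.047,0,-0.055],[0.7,-3,0,0.093,0,-0.11],[1.05,-4.5,0,0.14,0,-0.165],[1.4,-6.1,0,0.186,0,-0.22],[1.4,-6.1,0,0.186,0,-0.22]]

```text
clock: 10.0
eef_pos: [419.5, -272.6, 185.5]
tool_rot: [-3.139, -0.697, 0.3]
force: [0.3, -0.0, -0.7]
width: 17.3
gripper_force: 61.0
```

Call:
send_rows:
  rows:
    - [[0.2,-1.1,0.1,0.048,0,-0.057],[0.5,-2.2,0.15,0.096,0,-0.115],[0.7,-3.3,0.2,0.145,0,-0.172],[0.9,-4.4,0.3,0.193,0,-0.23],[0.9,-4.4,0.3,0.193,0,-0.23]]

```text
clock: 10.5
eef_pos: [414.2, -229.4, 188.2]
tool_rot: [-3.137, -0.695, 0.597]
force: [-0.6, 0.3, -1.0]
width: 17.0
gripper_force: 60.9
```

Call:
send_rows:
  rows:
    - [[0.6,-0.4,0.5,0.048,0,-0.057],[1.1,-0.8,0.9,0.096,0,-0.115],[1.7,-1.2,1.4,0.145,0,-0.172],[2.2,-1.6,1.9,0.193,0,-0.23],[2.2,-1.6,1.9,0.193,0,-0.23]]

```text
clock: 11.0
eef_pos: [430.3, -200.0, 187.9]
tool_rot: [-3.138, -0.696, 0.896]
force: [0.8, -0.4, -1.5]
width: 17.1
gripper_force: 61.0
```

```bash
python3 - <<'E'
from fast import *
from h import *
RS=rest(40); s,p,Rm=pose(); q=np.array(s['qpos']); print(s['width'],p,np.round(q,2),s['force'])
W=RS[6:8]; go(q,W+RS[8:],True); plan(W)
E
```

```text
[336.6 -11.5 558.7 -16.5 382.3 277.2] [-0.1 -0.1  0.  -0.   0.  -0.   0.1 -0.1  0.   0.  -0.1 -0. ]
17.123423602940196 [ 430.3456092  -200.03989165  187.88465992] [ 1.48  1.06 -1.23  2.14  0.66  0.46 -0.69] [ 0.83371    -0.35632034 -1.46528943]
[ 460. -200.  180.] 3 0.0000 [1.37, 1.14, -1.24, 1.93, 0.5, 0.78, -0.28]
[ 509. -205.  125.] 3 0.0000 [1.2, 1.3, -1.23, 1.67, 0.56, 1.08, -0.02]
[501.  95. 120.] 8 0.0000 [0.76, 1.17, -1.11, 2.03, 0.65, 0.46, -0.52]
[501.  95.  85.] 2 0.0000 [0.74, 1.22, -1.05, 2.03, 0.69, 0.41, -0.52]
[ 509. -205.   85.] 8 0.0000 [1.19, 1.35, -1.19, 1.66, 0.6, 1.05, -0.01]
[0.918, 2.32, 1.786, 0.224, 0.001, -0.271]
[-2.674, 4.78, 4.888, 0.223, -0.0, -0.266]
```

Call:
send_rows:
  rows:
    - [[0.2,0.6,0.4,0.056,0,-0.067],[0.4,1.2,0.9,0.112,0,-0.135],[0.7,1.7,1.3,0.168,0,-0.203],[0.9,2.3,1.8,0.224,0,-0.271],[0.9,2.3,1.8,0.224,0,-0.271]]

```text
clock: 11.5
eef_pos: [460.5, -200.6, 179.5]
tool_rot: [3.141, -0.695, 1.248]
force: [0.7, -0.2, -0.9]
width: 17.1
gripper_force: 61.0
```

Call:
send_rows:
  rows:
    - [[-0.7,1.2,1.2,0.056,0,-0.067],[-1.3,2.4,2.4,0.112,0,-0.133],[-2,3.6,3.7,0.168,0,-0.2],[-2.7,4.8,4.9,0.223,0,-0.266],[-2.7,4.8,4.9,0.223,0,-0.266],[-2.7,4.8,4.9,0.223,0,-0.266],[-2.7,4.8,4.9,0.223,0,-0.266]]

```text
clock: 12.2
eef_pos: [507.1, -204.7, 125.9]
tool_rot: [-3.141, -0.696, 1.596]
force: [-0.0, -0.6, -0.0]
width: 17.3
gripper_force: 60.9
```

```bash
python3 - <<'E'
from h import *
s,p,Rm=pose(); print(p,np.round(s['qpos'],2),'handle est',p+54*Rm[:,2], 'rod dir', -np.cross(Rm[:,1],[0,0,-1]))
s,T=grab('top'); _,S=grab('scene')
cv2.imwrite('pics/c2.png',np.hstack([cv2.resize(T['pixels'][150:380,255:355,::-1],None,fx=2.6,fy=2.6),cv2.resize(S['pixels'][100:330,200:410,::-1],None,fx=2.3,fy=2.6)]))
E
```

```text
[ 507.06480861 -204.74978854  125.92279001] [ 1.2   1.29 -1.22  1.67  0.55  1.07 -0.01] handle est [ 506.16172015 -170.14828868   84.47498381] rod dir [ 0.02548823 -0.999675   -0.        ]
```

View pics/c2.png

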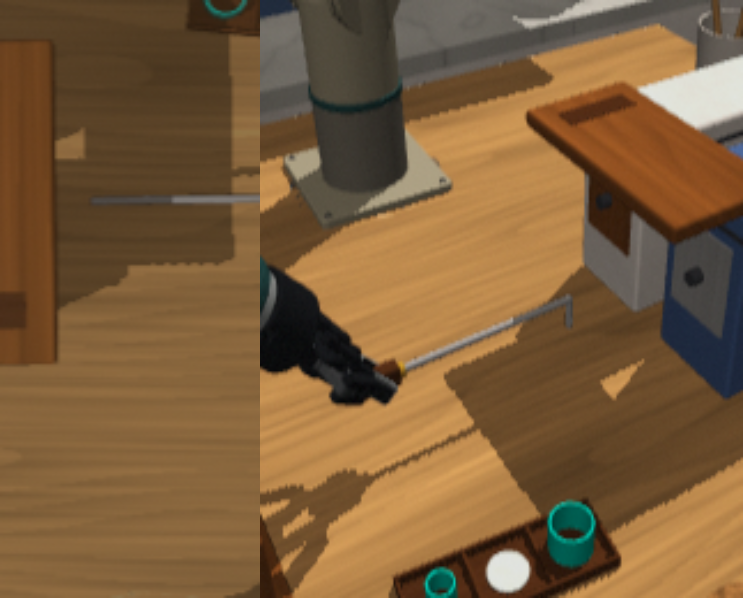

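The top crop shows the rod's hook end at about (290.4,227.3) full-image. The scene view has the hook's top at (447.4,214.5) and its tip at (447.8,225.4), still hook down.

```bash
python3 - <<'E'
from h import *
T=ctrl.get_image('top'); S=ctrl.get_image('scene')
print('end',tri(T,(290.4,227.3),S,(447.4,214.8)))
for z in(80,90): print(onz(T,290.4,227.3,z),onz(T,355,226.2,z))
print(S and [proj(S,np.array([499.5,65.,z])) for z in (40,48,84)])
print('cut proj check',[onz(T,175.5,227.5,z)[:2] for z in(13,20,26)])
h=cv2.cvtColor(T['pixels'],cv2.COLOR_RGB2HSV); m=cv2.inRange(h,(75,80,30),(100,255,255))[215:245,160:205]
ys,xs=np.nonzero(m); print(xs.min()+160,xs.max()+160,ys.min()+215,ys.max()+215)
E
```

```text
end [604.50680674 145.56351087 149.20457273]
[498.74082042  64.21956239  80.        ] [503.64004801 -93.77130388  80.        ]
[498.70789533  63.7144388   90.        ] [503.56713241 -92.98680847  90.        ]
[(np.float64(334.6374340430608), np.float64(227.42522884147297)), (np.float64(334.68426815995093), np.float64(225.03553802073253)), (np.float64(334.9005736390689), np.float64(213.99864328997424))]
cut proj check [array([494.28131782, 365.0266559 ]), array([494.28362494, 363.06176699]), array([494.28560247, 361.3775765 ])]
168 183 221 234
```

```bash
cat > mv.py <<'E'
import sys
from h import *
s,p,Rm=pose()
for a in sys.argv[1:]:
    d=np.array(eval(a),float); print(a,np.round(Rm.T@d/10,2).tolist())
E
python3 mv.py '[-3,200,-6]' '[-1.5,105,0]' '[0,0,-10]' '[7.5,-290,0]' '[2,-100,0]'
```

```text
[-3,200,-6] [14.96, 0.23, 13.28]
[-1.5,105,0] [8.06, 0.13, 6.73]
[0,0,-10] [-0.64, -0.0, 0.77]
[7.5,-290,0] [-22.26, -0.01, -18.6]
[2,-100,0] [-7.68, -0.06, -6.41]
```

Call:
send_rows:
  rows:
    - [[0.7,0.02,1.4,0,0,0],[2.2,0.04,2.6,0,0,0],[3.8,0.06,3.9,0,0,0],[5.4,0.08,5.3,0,0,0],[7.1,0.11,6.7,0,0,0],[8.8,0.14,8.1,0,0,0],[10.5,0.17,9.5,0,0,0],[12.2,0.19,11,0,0,0],[13.8,0.21,12.3,0,0,0],[15,0.23,13.3,0,0,0]]

```text
clock: 13.4
eef_pos: [504.4, -2.9, 120.4]
tool_rot: [3.141, -0.697, 1.599]
force: [0.7, 0.2, -0.5]
width: 16.9
gripper_force: 60.9
```

Call:
send_rows:
  rows:
    - [[1.2,0.02,1,0,0,0],[2.6,0.04,2.2,0,0,0],[4,0.06,3.4,0,0,0],[5.4,0.08,4.6,0,0,0],[6.7,0.1,5.6,0,0,0],[7.6,0.12,6.3,0,0,0],[8.1,0.13,6.7,0,0,0],[8.1,0.13,6.7,0,0,0],[8.1,0.13,6.7,0,0,0]]

```text
clock: 14.3
eef_pos: [503.5, 100.4, 120.3]
tool_rot: [3.141, -0.696, 1.598]
force: [-0.2, 0.2, -1.7]
width: 17.0
gripper_force: 60.9
```

```bash
python3 - <<'E'
from h import *
s,p,Rm=pose(); print(p,s['tool_rot'],s['width'],s['force'],np.round(s['qpos'],2))
T=ctrl.get_image('top'); a=T['pixels'][205:255,110:220,::-1]
cv2.imwrite('pics/c3.png',cv2.resize(a,None,fx=7,fy=7,interpolation=cv2.INTER_CUBIC))
E
```

```text
[503.48149356 100.42244823 120.32614056] [ 3.14135195 -0.69636682  1.59790975] 17.040230512070973 [-0.19353132  0.20477224 -1.67671899] [ 0.74  1.16 -1.09  2.03  0.63  0.45 -0.51]
```

View pics/c3.png

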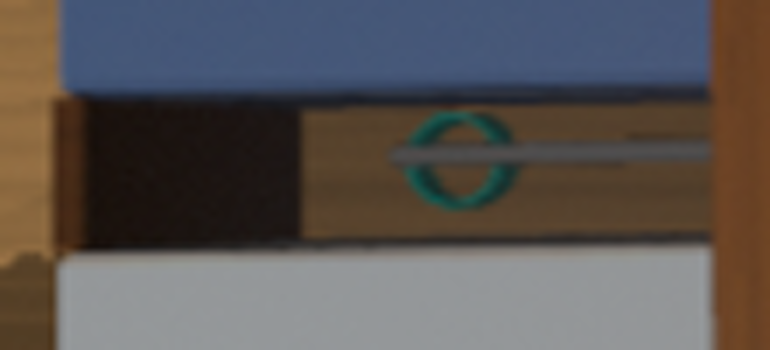

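The crop shows the shank passing over the ring. The rod end is at (165.7,227.3) and the ring's centre at (176,227.9).

```bash
python3 - <<'E'
from h import *
T=ctrl.get_image('top'); print(onz(T,165.7,227.3,82),onz(T,165.7,227.3,76),onz(T,176,227.9,13))
E
python3 mv.py '[0,0,-35]' '[0,0,-33]' '[7.5,-200,0]' '[0.5,-2,-35]'
```

```text
[494.45646371 369.74255414  82.        ] [494.45523381 371.54489103  76.        ] [493.26569314 363.70184563  13.        ]
[0,0,-35] [-2.25, -0.0, 2.68]
[0,0,-33] [-2.12, -0.0, 2.53]
[7.5,-200,0] [-15.35, 0.22, -12.84]
[0.5,-2,-35] [-2.4, 0.04, 2.56]
```

Call:
send_rows:
  rows:
    - [[-0.3,0,0.3,0,0,0],[-0.7,0,0.7,0,0,0],[-1.1,0,1.2,0,0,0],[-1.5,0,1.7,0,0,0],[-1.9,0,2.1,0,0,0],[-2.2,0,2.5,0,0,0],[-2.3,0,2.6,0,0,0],[-2.3,0,2.6,0,0,0]]

```text
clock: 15.2
eef_pos: [503.3, 100.3, 85.6]
tool_rot: [3.141, -0.697, 1.599]
force: [0.1, 0.3, -1.9]
width: 17.3
gripper_force: 60.9
```

```bash
python3 - <<'E'
from h import *
s,p,Rm=pose(); print(p,s['tool_rot'],s['width'],s['force'])
T=ctrl.get_image('top'); a=T['pixels'][205:255,110:220,::-1]
cv2.imwrite('pics/c4.png',cv2.resize(a,None,fx=7,fy=7,interpolation=cv2.INTER_CUBIC))
E
python3 mv.py '[0.7,-25,0]' '[7.5,-260,0]'
```

```text
[503.32199545 100.25502079  85.62845233] [ 3.14133852 -0.69719115  1.59884074] 17.28974046148863 [ 0.14272026  0.26225112 -1.89748592]
[0.7,-25,0] [-1.92, 0.0, -1.61]
[7.5,-260,0] [-19.94, 0.03, -16.7]
```

View pics/c4.png

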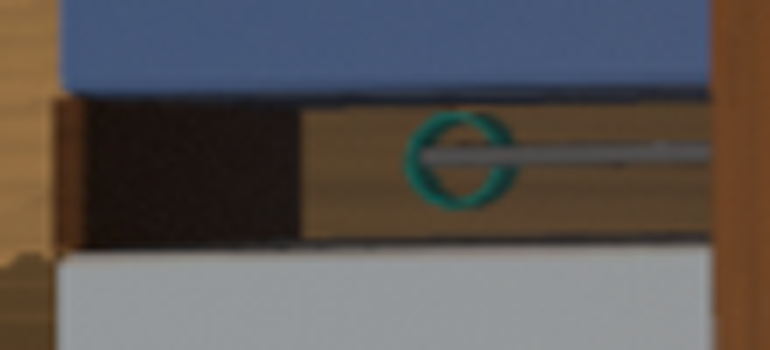

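The rod end now lies within the ring at about (170,227), so the hook is in and touching nothing. Next I pull it out along the gap.

Call:
send_rows:
  rows:
    - [[-0.5,0,-0.4,0,0,0],[-1.3,0,-1.1,0,0,0],[-2.4,0,-2,0,0,0],[-3.7,0.01,-3.1,0,0,0],[-5,0.01,-4.2,0,0,0],[-6.4,0.01,-5.4,0,0,0],[-7.8,0.01,-6.5,0,0,0],[-9.2,0.02,-7.7,0,0,0],[-10.6,0.02,-8.9,0,0,0],[-12,0.02,-10.05,0,0,0]]

```text
clock: 16.25
eef_pos: [507.9, -58.3, 85.9]
tool_rot: [3.141, -0.697, 1.598]
force: [0.1, 0.3, -1.6]
width: 17.0
gripper_force: 60.9
```

Call:
send_rows:
  rows:
    - [[-1.3,0,-1.1,0,0,0],[-2.6,0,-2.2,0,0,0],[-3.9,0,-3.3,0,0,0],[-5.2,0.01,-4.35,0,0,0],[-6.5,0.01,-5.4,0,0,0],[-7.8,0.01,-6.5,0,0,0],[-9.1,0.01,-7.6,0,0,0],[-10.4,0.02,-8.7,0,0,0],[-11.7,0.02,-9.8,0,0,0],[-12.6,0.02,-10.55,0,0,0]]

```text
clock: 17.25
eef_pos: [512.4, -223.0, 85.7]
tool_rot: [3.141, -0.697, 1.597]
force: [-0.6, 0.1, -1.2]
width: 17.1
gripper_force: 60.9
```

```bash
cat > cut.py <<'E'
from h import *
s,p,Rm=pose(); print(p,s['width'],s['force'])
T=ctrl.get_image('top')
h=cv2.cvtColor(T['pixels'],cv2.COLOR_RGB2HSV); m=cv2.inRange(h,(75,80,30),(100,255,255))
m=cv2.morphologyEx(m,cv2.MORPH_CLOSE,np.ones((5,5),np.uint8))
for k in cv2.findContours(m,cv2.RETR_EXTERNAL,cv2.CHAIN_APPROX_NONE)[0]:
    x,y,w,hh=cv2.boundingRect(k)
    if w>5 and y>100: print((x,y,w,hh),np.round(onz(T,x+(w-1)/2,y+(hh-1)/2,13),1))
E
python3 cut.py; python3 mv.py '[1.5,-60,0]'
```

```text
[ 512.38176112 -222.97761919   85.65958964] 17.062932852931407 [-0.64237055  0.10054667 -1.15146784]
(617, 397, 23, 3) [  80.3 -792.1   13. ]
(557, 326, 48, 21) [ 233.2 -674.5   13. ]
(288, 218, 13, 14) [506.3  58.4  13. ]
(493, 205, 28, 31) [ 525.5 -488.4   13. ]
(385, 148, 12, 11) [ 695.2 -189.2   13. ]
(333, 139, 18, 18) [708. -62.  13.]
[1.5,-60,0] [-4.61, 0.01, -3.84]
```

Call:
send_rows:
  rows:
    - [[-0.6,0,-0.5,0,0,0],[-1.5,0,-1.25,0,0,0],[-2.5,0,-2.1,0,0,0],[-3.5,0,-2.95,0,0,0],[-4.4,0.01,-3.7,0,0,0],[-4.9,0.01,-4.1,0,0,0],[-4.9,0.01,-4.1,0,0,0],[-4.9,0.01,-4.1,0,0,0]]

```text
clock: 18.1
eef_pos: [514.5, -284.1, 85.8]
tool_rot: [3.141, -0.697, 1.599]
force: [0.4, 0.8, -0.7]
width: 16.8
gripper_force: 61.0
```

```bash
python3 cut.py; python3 - <<'E'
from fast import *
from h import *
s,p,Rm=pose(); q=np.array(s['qpos']); print(np.round(q,2))
U=p+[0,0,42]
d=np.radians(40)
for X in ([-70,0],[-70,-20],[-90,0]):
    L=p+[X[0],X[1],-6]
    q2,e=go(q,[(U,Rm),(L+[0,0,48],Rm),(L,Rm)],True); print(X)
plan([(U,Rm),(p+[-70,0,42],Rm),(p+[-70,0,-6],Rm)])
E
```

```text
[ 514.51031006 -284.12107931   85.81321296] 16.84111011796335 [ 0.36742583  0.77689855 -0.68358528]
(568, 334, 53, 14) [ 222.5 -708.5   13. ]
(314, 218, 12, 13) [508.5  -7.4  13. ]
(524, 202, 29, 30) [ 535.6 -569.2   13. ]
(385, 148, 12, 11) [ 695.2 -189.2   13. ]
(333, 139, 18, 18) [708. -62.  13.]
[336.6 -11.5 558.7 -16.5 382.3 277.2] [-0.1 -0.1  0.  -0.   0.  -0.   0.1 -0.1  0.   0.  -0.1 -0. ]
[ 1.23  1.36 -1.17  1.49  0.56  1.19  0.14]
[ 514. -284.  128.] 2 0.0000 [1.23, 1.31, -1.2, 1.49, 0.52, 1.23, 0.13]
[ 444. -284.  128.] 2 0.0000 [1.35, 1.28, -1.2, 1.65, 0.54, 1.18, 0.13]
[ 444. -284.   80.] 2 0.0000 [1.34, 1.34, -1.16, 1.65, 0.59, 1.13, 0.15]
[-70, 0]
[ 514. -284.  128.] 2 0.0000 [1.23, 1.31, -1.2, 1.49, 0.52, 1.23, 0.13]
[ 444. -304.  128.] 2 0.0000 [1.36, 1.29, -1.2, 1.61, 0.53, 1.22, 0.16]
[ 444. -304.   80.] 2 0.0000 [1.35, 1.35, -1.16, 1.6, 0.58, 1.18, 0.18]
[-70, -20]
[ 514. -284.  128.] 2 0.0000 [1.23, 1.31, -1.2, 1.49, 0.52, 1.23, 0.13]
[ 424. -284.  128.] 3 0.0000 [1.38, 1.27, -1.2, 1.69, 0.54, 1.17, 0.13]
[ 424. -284.   80.] 2 0.0000 [1.37, 1.34, -1.16, 1.69, 0.59, 1.12, 0.15]
[-90, 0]
[2.697, 0.002, -3.219, 0.0, 0.0, 0.0]
[0.156, -6.997, 0.127, 0.0, 0.0, 0.0]
[-3.083, -0.002, 3.679, 0.0, 0.0, 0.0]
```

Call:
send_rows:
  rows:
    - [[0.4,0,-0.5,0,0,0],[1.1,0,-1.3,0,0,0],[1.9,0,-2.2,0,0,0],[2.5,0,-3,0,0,0],[2.7,0,-3.2,0,0,0],[2.7,0,-3.2,0,0,0]]

```text
clock: 18.75
eef_pos: [514.8, -284.5, 128.6]
tool_rot: [3.14, -0.696, 1.6]
force: [-1.0, 0.1, -1.2]
width: 17.4
gripper_force: 60.9
```

```bash
python3 cut.py; python3 - <<'E'
from fast import *
from h import *
s,p,Rm=pose(); q=np.array(s['qpos'])
W=[(p+[-100,20,0],Rm),(p+[-100,20,-48],Rm)]; W.append((W[1][0]-100*Rm[:,2],Rm))
q,_=go(q,W,True); plan(W)
# onward: vertical pick of cutter, closing along tray x
for yaw in (0,np.pi/2,-np.pi/2,np.pi):
    D_=R.from_euler('xyz',[np.pi,0,yaw]).as_matrix(); print(yaw); go(q,[(W[2][0]+[60,100,100],D_),([508,-7,200],D_),([508,-7,80],D_),([600,-60,200],D_),([700,-124,180],D_),([700,-124,85],D_)],True)
E
```

```text
[ 514.77949609 -284.47872435  128.5748714 ] 17.44548768679928 [-1.03447186  0.05989306 -1.2378088 ]
(577, 341, 55, 13) [ 206.6 -733.6   13. ]
(314, 218, 12, 13) [508.5  -7.4  13. ]
(532, 201, 33, 32) [ 536.  -594.8   13. ]
(385, 148, 12, 11) [ 695.2 -189.2   13. ]
(333, 139, 18, 18) [708. -62.  13.]
[336.6 -11.5 558.7 -16.5 382.3 277.2] [-0.1 -0.1  0.  -0.   0.  -0.   0.1 -0.1  0.   0.  -0.1 -0. ]
[ 414. -264.  128.] 3 0.0000 [1.38, 1.25, -1.19, 1.76, 0.53, 1.11, 0.12]
[ 414. -264.   80.] 2 0.0000 [1.37, 1.32, -1.14, 1.75, 0.58, 1.06, 0.13]
[ 416. -329.  157.] 3 0.0000 [1.42, 1.24, -1.2, 1.61, 0.5, 1.27, 0.21]
[1.75, -9.941, 1.457, 0.0, 0.0, 0.0]
[-3.078, -0.002, 3.683, 0.0, 0.0, 0.0]
[-0.0, 0.0, -10.0, 0.0, 0.0, 0.0]
0
[ 476. -229.  257.] 15 0.0000 [0.75, 0.56, -0.53, 1.9, 0.39, 0.78, -1.56]
[508.  -7. 200.] 6 0.0000 [0.26, 0.62, -0.45, 2.0, 0.44, 0.62, -2.05]
[508.  -7.  80.] 4 0.0000 [0.14, 0.81, -0.27, 2.05, 0.6, 0.35, -2.19]
[600. -60. 200.] 5 0.0000 [0.35, 0.73, -0.48, 1.74, 0.45, 0.78, -1.92]
[ 700. -124.  180.] 4 0.0000 [0.38, 0.89, -0.48, 1.42, 0.46, 0.94, -1.78]
[ 700. -124
[... 705 characters left out ...]
.54, 1.02, -0.95, 2.04, 1.24, 0.82, 1.95]
[600. -60. 200.] 5 0.0000 [0.65, 0.94, -1.09, 1.73, 0.94, 1.09, 2.38]
[ 700. -124.  180.] 4 0.0000 [0.62, 1.07, -1.05, 1.41, 0.95, 1.21, 2.61]
[ 700. -124.   85.] 3 0.0000 [0.6, 1.18, -0.99, 1.44, 1.05, 1.1, 2.55]
3.141592653589793
[ 476. -229.  257.] 14 0.0000 [1.12, 0.84, -1.25, 1.89, 0.89, 1.12, 1.09]
[508.  -7. 200.] 6 0.0000 [0.64, 0.86, -1.14, 1.99, 0.98, 0.98, 0.57]
[508.  -7.  80.] 3 0.0001 [0.55, 1.03, -0.96, 2.04, 1.24, 0.83, 0.38]
[600. -60. 200.] 5 0.0000 [0.65, 0.94, -1.1, 1.73, 0.95, 1.1, 0.81]
[ 700. -124.  180.] 4 0.0000 [0.63, 1.07, -1.06, 1.41, 0.96, 1.22, 1.03]
[ 700. -124.   85.] 3 0.0000 [0.61, 1.18, -0.99, 1.44, 1.05, 1.1, 0.98]
```

Call:
send_rows:
  rows:
    - [[0.2,-1,0.15,0,0,0],[0.5,-2.8,0.4,0,0,0],[0.9,-4.9,0.7,0,0,0],[1.2,-7,1,0,0,0],[1.6,-9,1.3,0,0,0],[1.75,-9.9,1.45,0,0,0],[1.75,-9.9,1.45,0,0,0]]

```text
clock: 19.5
eef_pos: [413.4, -264.4, 127.3]
tool_rot: [-3.14, -0.698, 1.597]
force: [0.8, 0.3, -2.3]
width: 17.2
gripper_force: 60.9
```

Call:
send_rows:
  rows:
    - [[-0.6,0,0.7,0,0,0],[-1.3,0,1.6,0,0,0],[-2,0,2.4,0,0,0],[-2.6,0,3.1,0,0,0],[-2.9,0,3.5,0,0,0],[-3.1,0,3.7,0,0,0],[-3.1,0,3.7,0,0,0]]

```text
clock: 20.2
eef_pos: [415.0, -264.2, 79.2]
tool_rot: [3.141, -0.697, 1.599]
force: [-0.1, -0.4, -0.4]
width: 17.3
gripper_force: 61.0
```

```bash
python3 cut.py|head -1;python3 mv.py '[0,0,-10]'
```

```text
[ 415.04828957 -264.19414239   79.21156547] 17.29352934834236 [-0.08007867 -0.44622995 -0.38334145]
[0,0,-10] [-0.64, -0.0, 0.77]
```

Call:
send_rows:
  rows:
    - [[0,0,0,0,0,0],[0,0,0,0,0,0],[0,0,0,0,0,0],[0,0,0,0,0,0],[0,0,0,0,0,0],[0,0,0,0,0,0],[0,0,0,0,0,0],[0,0,0,0,0,0],[0,0,0,0,0,0],[0,0,0,0,0,0]]
  grip: 0

```text
clock: 21.25
eef_pos: [415.0, -264.3, 79.5]
tool_rot: [3.141, -0.697, 1.599]
force: [-0.1, 0.2, -1.0]
width: 85.3
gripper_force: 0.0
```

Call:
send_rows:
  rows:
    - [[0,0,-1,0,0,0],[0,0,-3,0,0,0],[0,0,-6,0,0,0],[0,0,-9,0,0,0],[0,0,-11,0,0,0],[0,0,-11,0,0,0]]

```text
clock: 21.85
eef_pos: [418.1, -337.3, 166.2]
tool_rot: [3.137, -0.693, 1.598]
force: [0.8, -0.7, -0.3]
width: 85.7
gripper_force: 0.0
```

```bash
python3 - <<'E'
from fast import *
from h import *
s,p,Rm=pose(); q=np.array(s['qpos']); print(p,s['force'],s['width'])
D_=R.from_euler('xyz',[np.pi,0,np.pi/2-.1]).as_matrix()
W=[([460,-230,260],D_),([508,-90,260],D_),([508.5,-7.5,160],D_)]
go(q,W,True); plan(W)
T=ctrl.get_image('top'); cv2.imwrite('pics/c5.png',cv2.resize(T['pixels'][130:330,260:480,::-1],None,fx=2.5,fy=2.5))
E
```

```text
[336.6 -11.5 558.7 -16.5 382.3 277.2] [-0.1 -0.1  0.  -0.   0.  -0.   0.1 -0.1  0.   0.  -0.1 -0. ]
[ 418.06914793 -337.33945419  166.21102058] [ 0.81674738 -0.73450025 -0.30556789] 85.69641425887947
[ 460. -230.  260.] 6 0.0000 [1.05, 0.69, -1.01, 1.92, 0.72, 0.95, -0.42]
[508. -90. 260.] 4 0.0000 [0.75, 0.68, -0.99, 1.92, 0.71, 0.94, -0.69]
[508.  -8. 160.] 4 0.0000 [0.49, 0.8, -0.83, 2.02, 0.89, 0.74, -1.01]
[14.16, 4.484, -0.404, -0.039, -0.693, 0.12]
[14.409, 3.378, 0.0, 0.0, 0.0, 0.0]
[8.214, -0.774, 10.0, 0.0, 0.0, 0.0]
```

View pics/c5.png

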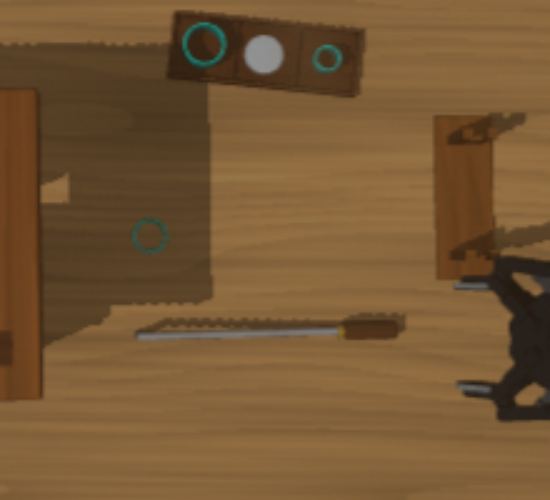

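The crop shows the rod lying flat on the counter at row ~263, the cutter upright at (320,224.4), and the spot at (365.6,151.6) with its two neighbours untouched.

Call:
send_rows:
  rows:
    - [[2.3,0.7,-0.1,-0.006,-0.11,0.02],[4.7,1.5,-0.2,-0.013,-0.23,0.04],[7.1,2.2,-0.2,-0.02,-0.35,0.06],[9.4,3,-0.3,-0.026,-0.46,0.08],[11.8,3.7,-0.3,-0.033,-0.58,0.1],[14.2,4.5,-0.4,-0.04,-0.69,0.12],[14.2,4.5,-0.4,-0.04,-0.69,0.12]]

```text
clock: 22.6
eef_pos: [460.9, -220.5, 260.9]
tool_rot: [3.14, -0.004, 1.487]
force: [0.6, 0.5, 0.0]
width: 85.2
gripper_force: 0.0
```

```bash
python3 - <<'E'
from h import *
D_=R.from_euler('xyz',[np.pi,0,np.pi/2-.1]).as_matrix()
T=ctrl.get_image('top'); c=onz(T,320,224.4,13); sp=onz(T,365.6,151.6,5); print(c,sp,pose()[1])
plan([([508,-90,260],D_),([c[0],c[1],160],D_)])
E
```

```text
[507.50952285  -8.71218309  13.        ] [ 699.34019111 -125.40446308    5.        ] [ 459.53236435 -223.55353337  259.1692216 ]
[13.728, 3.661, -0.023, -0.002, -0.005, 0.013]
[8.083, -0.86, 10.0, 0.0, 0.0, 0.0]
```

Call:
send_rows:
  rows:
    - [[3,0.8,0,0,0,0],[7,1.8,0,0,0,0],[11,2.7,0.5,0,0,0],[15,3,2.5,0,0,0],[18,3,5,0,0,0],[20.5,2.9,7.5,0,0,0],[21.8,2.8,10,0,0,0.01],[21.8,2.8,10,0,0,0.01],[21.8,2.8,10,0,0,0.01]]

```text
clock: 23.55
eef_pos: [506.6, -13.7, 158.2]
tool_rot: [-3.135, -0.006, 1.464]
force: [0.1, -0.5, 0.0]
width: 85.4
gripper_force: 0.0
```

```bash
cat > wc.py <<'E'
from h import *
s,p,Rm=pose(); im=ctrl.get_image('wrist'); a=im['pixels']; print(p,s['tool_rot'])
Mt=np.array(im['mount'])
def back(u,v,z):
    dx,dy=u-im['cx'],v-im['cy']; r=np.hypot(dx,dy); th=r/im['fx']; d=np.array([np.sin(th)*dx/r,-np.sin(th)*dy/r,-np.cos(th)])
    o=p+Rm@Mt[:3,3]; d=Rm@Mt[:3,:3]@d; return o+d*(z-o[2])/d[2]
h=cv2.cvtColor(a,cv2.COLOR_RGB2HSV); m=cv2.inRange(h,(75,90,30),(100,255,255))
n,l,st,ce=cv2.connectedComponentsWithStats(m)
for k in range(1,n):
    if st[k,4]>60:
        q=np.argwhere(l==k)[:,::-1]; 
        for z in (0,26):
            w=np.array([back(u,v,z)[:2] for u,v in q]); print(k,st[k].tolist(),z,'min',w.min(0).round(1),'max',w.max(0).round(1))
cv2.imwrite('pics/w_%.1f.png'%s['clock'],a[:,:,::-1])
E
python3 wc.py
```

```text
[506.62727471 -13.66192002 158.23841321] [-3.13479433 -0.00555749  1.46403906]
1 [296, 176, 51, 55, 1256] 0 min [488.  -33.6] max [526.9  10. ]
1 [296, 176, 51, 55, 1256] 26 min [491.  -23.7] max [525.5  14.9]
2 [520, 211, 52, 56, 2085] 0 min [ 687.4 -105.2] max [762.5 -40.7]
2 [520, 211, 52, 56, 2085] 26 min [667.7 -87.1] max [734.3 -30. ]
```

```bash
python3 - <<'E'
from h import *
D_=R.from_euler('xyz',[np.pi,0,np.pi/2-.1]).as_matrix()
plan([([508,-7.2,79],D_),([508,-7.2,160],D_),([600,-60,160],D_),([699.5,-125,150],D_)])
E
```

```text
[0.639, 0.038, 8.009, -0.005, -0.006, -0.008]
[0.0, 0.0, -8.1, 0.0, 0.0, 0.0]
[-4.335, 9.681, 0.0, 0.0, 0.0, 0.0]
[-5.474, 10.549, 1.0, 0.0, 0.0, 0.0]
```

Call:
send_rows:
  rows:
    - [[0.6,0,1,0,0,-0.01],[0.6,0,3,0,0,-0.01],[0.6,0,5,0,0,-0.01],[0.6,0,6.7,0,0,-0.01],[0.6,0,7.6,0,0,-0.01],[0.65,0.05,8,-0.005,-0.005,-0.01],[0.65,0.05,8,-0.005,-0.005,-0.01],[0.65,0.05,8,-0.005,-0.005,-0.01]]

```text
clock: 24.4
eef_pos: [508.8, -5.4, 80.0]
tool_rot: [3.139, -0.001, 1.475]
force: [-0.2, -0.2, -0.1]
width: 85.4
gripper_force: 0.0
```

Call:
send_rows:
  rows:
    - [[0,0,0,0,0,0],[0,0,0,0,0,0],[0,0,0,0,0,0],[0,0,0,0,0,0],[0,0,0,0,0,0],[0,0,0,0,0,0],[0,0,0,0,0,0]]
  grip: 255

```text
clock: 25.1
eef_pos: [508.6, -5.6, 80.0]
tool_rot: [3.139, -0.0, 1.475]
force: [-0.9, -0.2, 6.0]
width: 34.7
gripper_force: 59.0
```

Call:
send_rows:
  rows:
    - [[0,0,-1,0,0,0],[0,0,-3,0,0,0],[0,0,-5,0,0,0],[0,0,-7,0,0,0],[0,0,-8,0,0,0],[0,0,-8,0,0,0]]

```text
clock: 25.7
eef_pos: [508.9, -5.6, 160.7]
tool_rot: [3.137, -0.001, 1.474]
force: [-0.2, -0.4, -0.7]
width: 34.7
gripper_force: 59.8
```

```bash
python3 wc.py; python3 - <<'E'
from fast import *
from h import *
D_=R.from_euler('xyz',[np.pi,0,np.pi/2-.1]).as_matrix()
W=[([600,-60,160],D_),([699.5,-125,150],D_),([699.5,-125,86],D_)]
s=pose()[0]; print(s['width'],s['gripper_force']); go(np.array(s['qpos']),W,True); plan(W)
E
```

```text
[508.94950867  -5.60341027 160.65278552] [ 3.13731018e+00 -1.27256407e-03  1.47419263e+00]
1 [280, 219, 79, 85, 3955] 0 min [471.1 -96.9] max [537.4 -17.5]
1 [280, 219, 79, 85, 3955] 26 min [476.2 -79. ] max [534.9  -8.6]
2 [512, 219, 52, 56, 2023] 0 min [ 687.  -106.6] max [762.1 -40.6]
2 [512, 219, 52, 56, 2023] 26 min [667.7 -87.6] max [734.2 -29. ]
[336.6 -11.5 558.7 -16.5 382.3 277.2] [-0.1 -0.1  0.  -0.   0.  -0.   0.1 -0.1  0.   0.  -0.1 -0. ]
34.675649159921655 59.75433021783829
[600. -60. 160.] 3 0.0000 [0.54, 0.89, -0.84, 1.76, 0.84, 0.89, -0.78]
[ 700. -125.  150.] 3 0.0000 [0.55, 1.03, -0.84, 1.43, 0.82, 1.06, -0.56]
[ 700. -125.   86.] 2 0.0000 [0.53, 1.1, -0.79, 1.45, 0.88, 0.97, -0.6]
[-4.51, 9.636, -0.01, 0.003, -0.001, 0.003]
[-5.474, 10.549, 1.0, 0.0, 0.0, 0.0]
[0.0, -0.0, 6.4, 0.0, 0.0, 0.0]
```

Call:
send_rows:
  rows:
    - [[-0.8,1.6,0,0,0,0],[-2.3,4.6,0,0,0,0],[-3.8,7.6,0,0,0,0],[-5.3,10.8,0.2,0,0,0],[-6.8,14,0.4,0,0,0],[-8.3,17,0.7,0,0,0],[-9.6,19.4,1,0,0,0],[-10,20.2,1,0,0,0],[-10,20.2,1,0,0,0],[-10,20.2,1,0,0,0]]

```text
clock: 26.75
eef_pos: [698.5, -123.1, 148.9]
tool_rot: [-3.141, -0.002, 1.476]
force: [-0.8, 0.2, 0.2]
width: 34.6
gripper_force: 59.8
```

```bash
python3 - <<'E'
from h import *
D_=R.from_euler('xyz',[np.pi,0,np.pi/2-.1]).as_matrix()
s,p,Rm=pose(); print(p,s['width']); plan([([699.5,-124,150],D_),([699.5,-124,87],D_)])
E
```

```text
[ 698.54718292 -123.1076729   148.90011954] 34.63894163351633
[-0.08, 0.103, -0.11, -0.0, -0.002, 0.005]
[0.0, -0.0, 6.3, 0.0, 0.0, 0.0]
```

Call:
send_rows:
  rows:
    - [[-0.1,0.1,1,0,0,0],[-0.1,0.1,2.5,0,0,0],[-0.1,0.1,4,0,0,0],[-0.1,0.1,5.2,0,0,0],[-0.1,0.1,5.9,0,0,0],[-0.1,0.1,6.2,0,0,0],[-0.1,0.1,6.3,0,0,0],[-0.1,0.1,6.3,0,0,0]]

```text
clock: 27.55
eef_pos: [701.0, -125.5, 86.9]
tool_rot: [3.139, -0.001, 1.475]
force: [-0.2, -0.0, 0.5]
width: 34.3
gripper_force: 59.8
```

Call:
send_rows:
  rows:
    - [[0,0,0.05,0,0,0],[0,0,0.1,0,0,0],[0,0,0.15,0,0,0],[0,0,0.15,0,0,0]]

```text
clock: 27.95
eef_pos: [700.8, -125.6, 85.2]
tool_rot: [3.14, -0.001, 1.475]
force: [-0.5, 0.6, -0.5]
width: 34.2
gripper_force: 59.8
```

Call:
send_rows:
  rows:
    - [[0,0,0,0,0,0],[0,0,0,0,0,0],[0,0,0,0,0,0],[0,0,0,0,0,0],[0,0,0,0,0,0]]
  grip: 130

```text
clock: 28.45
eef_pos: [700.8, -125.6, 85.1]
tool_rot: [3.14, -0.001, 1.475]
force: [-0.1, 0.1, -0.4]
width: 42.1
gripper_force: 0.0
```

Call:
send_rows:
  rows:
    - [[0,0,-0.5,0,0,0],[0,0,-1.5,0,0,0],[0,0,-3,0,0,0],[0,0,-5,0,0,0],[0,0,-8,0,0,0],[0,0,-12,0,0,0],[0,0,-15,0,0,0],[0,0,-15,0,0,0]]

```text
clock: 29.25
eef_pos: [703.1, -124.8, 242.9]
tool_rot: [3.129, -0.002, 1.474]
force: [0.4, 0.9, 0.4]
width: 41.6
gripper_force: 0.0
```

```bash
python3 wc.py | head -3; cp $(ls -t pics/w_* | head -1) pics/final.png
```

```text
[ 703.11962942 -124.76456331  242.89059703] [ 3.12907431e+00 -2.02904261e-03  1.47436090e+00]
1 [287, 95, 50, 49, 755] 0 min [680.5 -84.6] max [729.7 -35.5]
1 [287, 95, 50, 49, 755] 26 min [682.8 -82.3] max [728.  -37.3]
```

View pics/final.png

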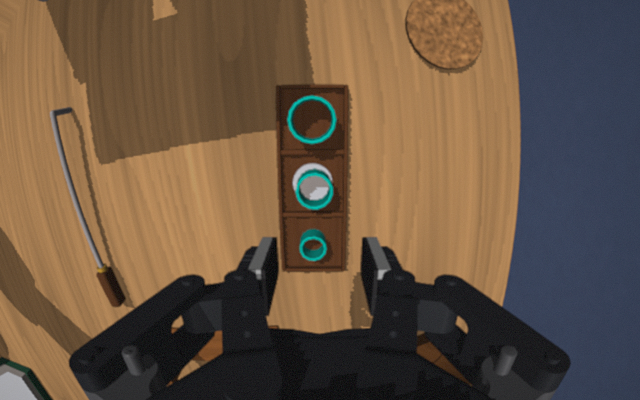

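The wrist view shows the cutter upright on the white spot (rim at (314,189), spot at (311,182)). Its neighbours are in place, the rod lies flat and the gripper is clear.

```bash
python3 -c "
from cell import ctrl
print(ctrl.finish_job())"
```

```text
the job is handed in; nothing more can be done
None
```

The job is handed in: the cutter stands upright on the white spot (about 4 mm off by eye), the hook rod lies flat on the counter, and the other two cutters are where they were; the hand-in call gave no pass/fail result.

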